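Strip the juice extractor for washing and drain the used utensils

TASK

The juicing is done: strip the juice extractor for washing. Unscrew its red hub nut, which has a left-hand thread (it loosens clockwise seen from above), without forcing it, then lift out the grating disc and after it the sieve basket, one at a time, and set the three down side by side on the aluminium draining tray, disc and basket lying flat the right way up. Stand every used utensil that lies on the counter upright in the green drainer, handle down and head up, and leave the glass jar and the salt cellar where they are.

Things in the scene. Friction and masses are not known exactly. Their poses are not given: they have to be found in the camera images.
- juicer: White juice extractor, cover off, fixed, 200 mm across; origin at the centre of its underside, z up along the spindle, spout at -x. Housing 118 mm high; aluminium bowl (inside 166 mm across) to 152 mm. The upright steel spindle, 30 mm across, ends 206 mm up; basket, disc and nut sit on it in that order from below with 2 mm radial play. Two-start left-hand thread at its top.
- spindle (a point): Centre of the spindle's top end, 206 mm above the counter.
- nut: Red hub nut: cap 52 mm across, 36 mm high, under a grip bar 60 (x) x 16 (y) x 28 mm high (36-64 mm above the origin). Origin: centre of underside, 180 mm up when home. Left-hand: 3.7 to 4.4 rad clockwise from above (yaw falling) frees it; it climbs 3.6 mm per rad, axial play 3 mm; the other way it jams. Freed, it lifts straight off once its underside tops the spindle. 90 g, light to turn.
- disc: Steel grating disc 112 mm across, 4 mm thick, with a white hub 54 mm across on top, 47 mm high over all, bore 34 mm. Origin at the centre of its underside, z up; at the start it sits in the basket, 133 mm above the counter, its hub over the basket's boss, under the nut. 180 g.
- basket: Steel sieve basket, an open bowl 140 mm across (inside 133), 48 mm high, floor 5 mm thick, with a central boss 42 mm across whose top is 44 mm above the origin (bore 34 mm). Origin at the centre of its underside, z up; at the start it sits on the spindle 128 mm above the counter, under the disc. 280 g.
- tray: Aluminium draining tray fixed on the counter, 330 mm (its x) by 260 mm (its y), rim 16 mm high and 5 mm thick, floor top 5 mm above the counter. Origin at the centre of its underside.
- drainer: Green utensil drainer fixed on the counter, 62 mm (x) by 170 mm (y), 105 mm high, walls and floor 5 mm thick, open above; two cross walls make three cells in a row along y, each 52 (x) by 50 mm (y), centres at y = -55, 0 and +55 mm. Origin at the centre of its underside.
- spatula: Yellow silicone spatula with a light wooden handle, 215 mm long, lying on the counter at the start (may be absent). x runs from handle to head, z up as it lies. Handle: a bar 18 mm wide and 18 mm high from x = -125 to +25 mm; then the head 48 mm wide and 12 mm thick. Origin on the underside of the handle, 125 mm from its end, near the centre of mass. About 65 g.
- spatula_foot (a point): Centre of the end face of the spatula's handle (the end that goes down into the drainer), 9 mm above its underside.
- spoon: Wooden spoon with a deep bowl, 212 mm long, lying on the counter at the start (may be absent). x runs from handle to head, z up as it lies. Handle: a bar 18 mm wide and 18 mm high from x = -125 to +25 mm; then the head 44 mm wide and 18 mm thick. Origin on the underside of the handle, 125 mm from its end, near the centre of mass. About 65 g.
- spoon_foot (a point): Centre of the end face of the spoon's handle (the end that goes down into the drainer), 9 mm above its underside.
- brush: Blue sieve-cleaning brush with white bristles, 210 mm long, lying on the counter at the start (may be absent). x runs from handle to head, z up as it lies. Handle: a bar 18 mm wide and 18 mm high from x = -125 to +25 mm; then the head 34 mm wide and 22 mm thick. Origin on the underside of the handle, 125 mm from its end, near the centre of mass. About 65 g.
- brush_foot (a point): Centre of the end face of the brush's handle (the end that goes down into the drainer), 9 mm above its underside.
- jar: Bystander: clear glass jar with steel screw lid, 84 mm across, 140 mm high, origin at the centre of its underside.
- cellar: Bystander: blue ceramic salt cellar with knobbed lid, 72 mm across, 73 mm high, origin at the centre of its underside.
Things that resemble listed ones, but are neither listed nor needed, are in the scene too. Leave any brown or purple look-alike of the disc alone.

How it is judged (in metres and radians):
On the way, in this order (a step that is already met when the one before it is completed fails the run):
1. the hub nut is unscrewed and carried clear of the extractor (horizontal distance between nut and spindle above 0.15 m), for 0.2 s.
2. then the grating disc is lifted out and carried clear, the basket still in place (horizontal distance between disc and spindle above 0.15 m and horizontal distance between basket and spindle below 0.03 m), for 0.2 s.
3. then the basket is lifted out and carried clear (horizontal distance between basket and spindle above 0.15 m), for 0.2 s.
At the end, for the whole second after the job is handed in: Nut, disc and basket rest on the tray, disc and basket flat and right way up, none overlapping (centres: disc-basket over 115 mm, nut-basket 85, nut-disc 70). Each utensil present stands in a drainer cell, handle end under 35 mm above the counter, within 0.6 rad of vertical. All at rest (x of spatula_foot in the frame of drainer between -0.028 and 0.028 m and y of spatula_foot in the frame of drainer between -0.083 and 0.083 m and height (world z) of each of spatula_foot, spoon_foot, brush_foot below 0.035 m and angle between each of spatula, spoon, brush's own x axis and vertical below 0.6 rad and linear speed of each of spatula, spoon, brush, nut, disc, basket below 0.03 m/s and x of spoon_foot in the frame of drainer between -0.028 and 0.028 m and y of spoon_foot in the frame of drainer between -0.083 and 0.083 m and x of brush_foot in the frame of drainer between -0.028 and 0.028 m and y of brush_foot in the frame of drainer between -0.083 and 0.083 m and x of nut in the frame of tray between -0.16 and 0.16 m and y of nut in the frame of tray between -0.125 and 0.125 m and height (world z) of nut below 0.075 m and x of disc in the frame of tray between -0.16 and 0.16 m and y of disc in the frame of tray between -0.125 and 0.125 m and height (world z) of each of disc, basket below 0.012 m and angle between each of disc, basket's own z axis and vertical below 0.15 rad and x of basket in the frame of tray between -0.16 and 0.16 m and y of basket in the frame of tray between -0.125 and 0.125 m and horizontal distance between disc and basket above 0.115 m and horizontal distance between nut and basket above 0.085 m and horizontal distance between nut and disc above 0.07 m); the robot touches nothing.
It fails at once if the nut is forced against its thread (over 100 N between nut and extractor) (contact force between nut and juicer above 100 N).
It fails at once if the jar or the salt cellar is shifted over 40 mm or tipped (distance of any of jar, cellar from where it was at the start of the episode above 0.04 m or angle between any of jar, cellar's own z axis and vertical above 0.4 rad).
Of spatula, spoon, brush only 1 to 3 are there at a start; the rules pass over those that are not, and their reading is None.
At some moment in a run one of spatula, spoon, brush may be knocked a few centimetres aside while the robot is not near it.
It also fails if it takes over 210 s, if anything falls off the work surface, if the arm or the gripper's body presses on something with over 40 N, if the wrist force passes 120 N, or if a joint passes its speed limit or range.

ROBOT

A 6-joint arm with a two-finger parallel gripper is mounted at the origin on the work surface. World frame = base frame: x ahead of the robot, y to its left, z up, the work surface at z = 0. Lengths are in mm, angles in rad, forces in N, time in s.
With the tool pointing down it reaches from about 250 to 725 mm from the base axis. Payload 9.7 kg.
Tool frame: the origin (TCP) lies between the finger pads; the fingertips stand 11 mm ahead of it and the grasp point (between the pads) lies 8 mm behind it; z points along the fingers, y is the line along which they close (so a half turn about z gives the same grasp; the last joint's range is limited). The gripper opens to 85 mm and grips with 20 to 120 N. Pads are 22 mm wide; open, the fingers measure 114 mm over their backs; the gripper's body (76 mm by 85 mm) begins 54 mm behind the grasp point. The pads swing forward as they close: fully open they stand 13 mm farther back than shut.
Start: joints at [1.327, 0.087, 0.176, 1.66, 0, 1.571], TCP at [132.763, 533.733, 242.284] pointing down, gripper open.
Joint ranges: [-3.13, 3.13], [-0.85, 1.81], [-1.15, 1.24], [-2.2, 2.28], [-1.44, 1.52], [-3.14, 3.14]. Speed limits (rad/s): [2.22, 2.22, 2.57, 3.14, 3.14, 3.14].

INTERFACE

Orientations are given as [roll, pitch, yaw] about the fixed x, y, z axes, in that order (R = Rz(yaw) Ry(pitch) Rx(roll)).
In Python, from station import manip gives the robot as it stands. The module is installed in compiled form; this text tells all that it offers.
- The arm moves only by the tool drive_tool, never from a script. Its argument "commands" is a list of rows, each an object of numbers: "x", "y", "z": the shift along the tool's x, y, z in units of 250 mm (1.0 is 250 mm); "ax", "ay", "az": the turn, a rotation vector about the tool's x, y, z in units of 90 degrees (1.0 is 90 degrees); "grip": the opening, from 0 (shut) to 1 (fully open). In form: [{"x": .., "y": .., "z": .., "ax": .., "ay": .., "az": .., "grip": ..}, ...]. A call has 1 to 12 rows; each row is the pose to reach, as a shift and turn from the pose commanded when the call began, along the tool's axes at that moment; what a row does not reach only later rows make up. A row lasts 1/10 s, in which the tool goes at most 50 mm and 8.59 degrees, less where a joint would pass 70% of its speed; a pose out of reach is approached as far as the arm can. A call with a number of a shift or a turn outside -1 to 1 is refused whole. A call with a gripper value outside its range is refused whole. The fingers move at their own pace and stop on an object; the grip force is fixed at half the most. Time passes only in rows, so rows that repeat a pose let the fingers close. It gives the time, the measured TCP pose, the force, the opening and the grip force at its end, in the units of the state.
- manip.read_state(): the state, without advancing time (a new reading comes with each control period).
- manip.camera(name): name is "scene" or "top" or "wrist"; returns (picture, depth): 400x640x3 uint8, red, green, blue; 400x640 float32, mm along the optical axis (not along the pixel's ray), 0 where there is no reading.
- manip.get_calibration(name): a dict with "fx", "fy", "cx", "cy" (pixels), "R" (3x3) and "t" (3): a world point X has camera coordinates R X + t. Camera axes: x right, y down, z forward; pixel columns grow to the right and rows downward; lengths in mm; the calibration is good to about 2 mm. The wrist camera is an equidistant fisheye: a pixel r from the principal point sees the ray r / f radians off the axis. A picture is of the moment at which its call begins: read the wrist's pose just before it. get_calibration takes no time and is no camera call; for the wrist camera it gives the pose at the moment of the call.
- manip.finish_job(): hands the job in; it is judged then, once.
Trained networks look in the newest picture that a camera, given by its name, has taken for a name from the list of things; names that differ only in an ending like _2 or _b are one class to them, and where a whole thing is asked for, a point or a joint stands for the part that bears it (a point fixed in the world has none). Each returns a list of dicts, best first, with "conf" (0 to 1); they miss things now and then, are a little off and sometimes report something else, mostly with a low value. They report only what shows in the picture. A call takes as long as a camera call. They do not tell look-alikes from the thing itself.
- manip.search_frame(camera, thing): "point" ([x, y, z] in mm, in the coordinates of the camera as it stood for that picture, good to about 4 mm: the middle of the surface that is visible of it).
- manip.cut_out(camera, thing): "pixels" (400x640 bool, what is visible of it).
The state is a dict: "t": time; "joints": joint angles; "dq": joint speeds; "effort": joint torques, N m; "tool_pos": TCP position; "orientation": TCP orientation; "ft_force": force on the tool from outside, world axes, zero at the start; "moment": the same for the moment, N m; "finger_gap": finger opening in mm; "gripper_force": force on a finger pad.
Only numpy, scipy, OpenCV 4.12 (cv2) and the standard library are available. Lean on these libraries where they do the work, as an engineer would, in place of code of your own. Each camera call takes 0.05 s, during which the arm holds its last target. There are 200 camera calls.

## Working session

There is one attempt and no reset: what is moved stays moved. The work goes in short steps, Python scripts to look and compute and a tool call to move; the robot and the scene stay as the last step left them, time stands still between calls to the robot, and variables do not carry over. Pictures are saved under pics/ and viewed, at most 14 in all, crops included, and the job is handed in when it is done.

Besides the shell and the picture viewer there is one more tool, called after "Call:" in YAML: its name, and indented under it one key for each argument. drive_tool: Moves the arm, as the interface text tells. Its arguments: {"type":"object","properties":{"commands":{"type":"array","items":{"type":"object","properties":{"x":{"type":"number"},"y":{"type":"number"},"z":{"type":"number"},"ax":{"type":"number"},"ay":{"type":"number"},"az":{"type":"number"},"grip":{"type":"number"}}}}},"required":["commands"]}

```bash
ls; mkdir -p pics; cat > h.py <<'E'
import numpy as np,cv2
from station import manip
from scipy.spatial.transform import Rotation as Ro
def world(cam,p):
    c=manip.get_calibration(cam);return np.array(c["R"]).T@(np.array(p)-np.array(c["t"]))
def save(name,cam,crop=None,s=1):
    im,d=manip.camera(cam)
    o=im if crop is None else im[crop[1]:crop[3],crop[0]:crop[2]]
    cv2.imwrite('pics/'+name,cv2.resize(o[...,::-1],None,fx=s,fy=s,interpolation=cv2.INTER_CUBIC));return im,d
def cloud(cam,d):
    c=manip.get_calibration(cam);v,u=np.mgrid[:400,:640]
    P=np.stack([(u-c["cx"])/c["fx"]*d,(v-c["cy"])/c["fy"]*d,d],-1)
    return (P-np.array(c["t"]))@np.array(c["R"])
def st():
    s=manip.read_state();return s
def rot(): return Ro.from_euler('xyz',st()["orientation"]).as_matrix()
def shift(target):  # world target of TCP -> tool units
    s=st();return (rot().T@(np.array(target)-s["tool_pos"])/250).round(3)
E
python3 - <<'E'
from h import *
s=st();print(s)
for c in("scene","top"):
    save(c+'0.png',c)
    for n in("juicer","nut","disc","basket","tray","drainer","spatula","spoon","brush","jar","cellar"):
        print(c,n,[(round(r["conf"],2),world(c,r["point"]).round().tolist()) for r in manip.search_frame(c,n)[:3]])
E
```

```text
pics
{'t': 0.0, 'joints': array([1.32699550e+00, 8.74405487e-02, 1.75113759e-01, 1.65979222e+00,
       2.30658735e-05, 1.57082926e+00]), 'dq': array([ 0.00192735,  0.00031207, -0.00078516,  0.0008749 ,  0.00161592,
       -0.00083759]), 'effort': array([ 2.38587359e-03, -5.20382380e+01,  4.64809585e+01,  1.59718422e-02,
        1.47315877e-04, -1.05526178e-05]), 'tool_pos': array([132.7068248 , 533.52327698, 241.58333728]), 'orientation': array([-3.14026996e+00, -2.30222921e-05,  2.89775886e+00]), 'ft_force': array([-0.10588163, -0.5529558 ,  1.06057349]), 'moment': array([ 0.00836915, -0.05215571, -0.00713098]), 'gripper_force': 0.0, 'finger_gap': 85.46078782166337}
scene juicer [(0.8, [520.0, -290.0, 97.0])]
scene nut [(0.9, [469.0, -268.0, 221.0])]
scene disc [(0.97, [468.0, -279.0, 136.0]), (0.93, [313.0, -442.0, 7.0]), (0.72, [357.0, -39.0, 4.0])]
scene basket [(0.61, [453.0, -272.0, 153.0])]
scene tray [(0.94, [419.0, 256.0, 5.0])]
scene drainer [(0.74, [657.0, -277.0, 66.0])]
scene spatula [(0.48, [526.0, -288.0, 104.0])]
scene spoon []
scene brush []
scene jar [(0.92, [648.0, 221.0, 110.0]), (0.32, [472.0, -278.0, 137.0])]
scene cellar [(0.94, [748.0, -3.0, 52.0]), (0.55, [456.0, -272.0, 153.0])]
top juicer [(0.68, [413.0, -244.0, 113.0])]
top nut [(0.92, [455.0, -261.0, 214.0])]
top disc [(0.93, [495.0, -66.0, 2.0]), (0.88, [300.0, -432.0, 5.0]), (0.87, [440.0, -256.0, 134.0])]
top basket [(0.88, [470.0, -278.0, 141.0])]
top tray [(0.7, [405.0, 275.0, 0.0])]
top drainer [(0.83, [672.0, -279.0, 63.0])]
top spatula [(0.86, [536.0, 77.0, 13.0])]
top spoon []
top brush []
top jar [(0.74, [616.0, 235.0, 134.0])]
top cellar [(0.94, [735.0, 5.0, 48.0])]
```

View pics/top0.png

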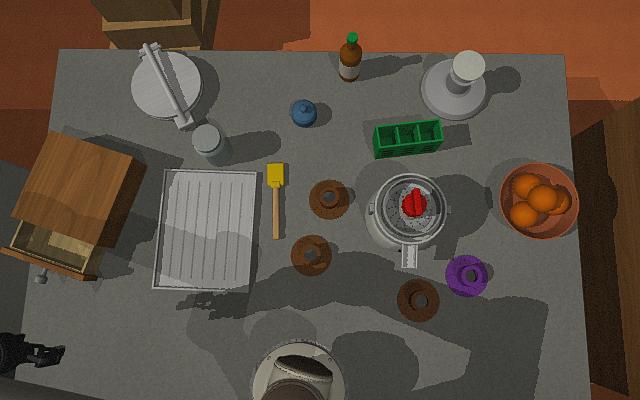

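View pics/scene0.png

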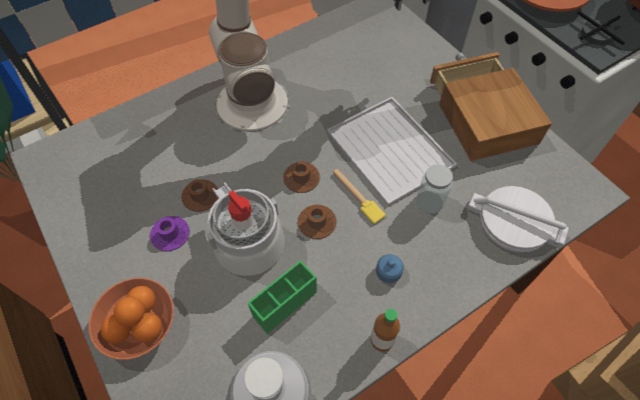

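The top picture shows the juicer at (407,210) with the red nut at (415,205), the tray at (205,230), the drainer at (408,138), and the only utensil, the spatula, at (276,200). The brown and purple discs are look-alikes. Next I'll measure poses from masks and depth.

```bash
cat > m.py <<'E'
from h import *
im,d=manip.camera("top");P=cloud("top",d);h,s_,v=cv2.split(cv2.cvtColor(im,cv2.COLOR_RGB2HSV))
def rect(name,m,zmin,zmax,box=None):
    m=m&(P[...,2]>zmin)&(P[...,2]<zmax)&(d>0)
    if box: mm=np.zeros_like(m);mm[box[1]:box[3],box[0]:box[2]]=1;m=m&mm
    q=P[m][:,:2].astype(np.float32)
    if len(q)<5: print(name,len(q));return
    r=cv2.minAreaRect(q);b=cv2.boxPoints(r)
    print(name,len(q),"c",np.round(r[0],1),"size",np.round(r[1],1),"ang",round(r[2],1),"mean",P[m].mean(0).round(1),b.round().tolist())
red=((h<6)|(h>174))&(s_>150)
rect("nutbar",red,236,255,(390,170,440,230))
rect("nutcap",red,205,226,(390,170,440,230))
rect("drainer top",(h>40)&(h<85)&(s_>100),95,115,(360,110,460,170))
rect("spat head",(h>20)&(h<35)&(s_>180),3,25,(250,150,300,250))
rect("spat handle",(h>8)&(h<22)&(s_>60)&(v>110),8,25,(262,183,290,245))
bx=(345,160,470,260)
rect("bowl rim",s_<60,146,158,bx)
rect("tray rim",s_<60,11,22,(140,160,265,300))
rect("jar",s_<260,125,150,(185,115,235,170))
E
python3 m.py
```

```text
nutbar 195 c [ 456.8 -266.1] size [58.1 16.8] ang 6.1 mean [ 456.4 -265.5  241.6] [[427.0, -261.0], [429.0, -277.0], [487.0, -271.0], [485.0, -255.0]]
nutcap 241 c [ 456.9 -264.7] size [51.3 52.9] ang 45.0 mean [ 456.2 -260.9  214.4] [[420.0, -264.0], [457.0, -302.0], [494.0, -265.0], [456.0, -228.0]]
drainer top 453 c [ 663.  -274.3] size [ 64.  170.8] ang 8.7 mean [ 662.9 -275.9  102.1] [[618.0, -195.0], [644.0, -364.0], [708.0, -354.0], [682.0, -185.0]]
spat head 394 c [565.6  83.5] size [72.4 45.6] ang 2.3 mean [567.5  83.1  13.5] [[529.0, 105.0], [530.0, 59.0], [603.0, 62.0], [601.0, 108.0]]
spat handle 273 c [460.7  77.4] size [141.9  14.8] ang 2.5 mean [456.8  77.8  16.3] [[389.0, 82.0], [390.0, 67.0], [532.0, 73.0], [531.0, 88.0]]
bowl rim 725 c [ 457.7 -266. ] size [174.9 175.2] ang 31.4 mean [ 458.8 -269.6  150.5] [[337.0, -237.0], [429.0, -386.0], [578.0, -295.0], [487.0, -146.0]]
tray rim 888 c [426.5 268.3] size [261.9 359.6] ang 88.9 mean [414.1 270.5  14.8] [[244.0, 141.0], [604.0, 134.0], [609.0, 396.0], [249.0, 403.0]]
jar 660 c [629.8 247.1] size [71.8 71.6] ang 32.1 mean [629.  246.5 137.8] [[580.0, 258.0], [618.0, 198.0], [679.0, 236.0], [641.0, 297.0]]
```

Call:
drive_tool:
  commands:
    - {"z": -0.3, "az": -0.155, "grip": 1}
    - {"z": -0.3, "az": -0.155, "grip": 1}
    - {"z": -0.3, "az": -0.155, "grip": 1}
    - {"z": -0.3, "az": -0.155, "grip": 1}

```text
$.commands[0]: bad value
```

```bash
python3 -c "
from h import *
s=st();print(s['joints'].round(3),s['tool_pos'].round(1),s['orientation'].round(3),shift([457,-266,310]))"
```

```text
[1.327 0.087 0.176 1.66  0.    1.571] [132.8 533.7 242.3] [ 3.142 -0.     2.898] [-2.031 -2.791 -0.271]
```

Call:
drive_tool:
  commands:
    - {"x": 0, "y": 0, "z": -0.3, "ax": 0, "ay": 0, "az": -0.155, "grip": 1.0}
    - {"x": 0, "y": 0, "z": -0.3, "ax": 0, "ay": 0, "az": -0.155, "grip": 1.0}
    - {"x": 0, "y": 0, "z": -0.3, "ax": 0, "ay": 0, "az": -0.155, "grip": 1.0}
    - {"x": 0, "y": 0, "z": -0.3, "ax": 0, "ay": 0, "az": -0.155, "grip": 1.0}

```text
t: 1.65
tool_pos: [132.9, 534.0, 317.5]
orientation: [3.141, 0.0, 3.14]
ft_force: [0.0, -0.0, -1.0]
finger_gap: 85.6
gripper_force: 0.0
```

```bash
python3 -c "
from h import *
s=st();print(s['joints'].round(3),s['tool_pos'].round(1),s['orientation'].round(3),shift([457,-266,310]))"
```

```text
[ 1.327  0.131  0.373  1.812 -0.     1.328] [132.9 534.  317.5] [3.141 0.    3.14 ] [-1.301 -3.198  0.027]
```

Call:
drive_tool:
  commands:
    - {"x": -0.324, "y": -0.8, "z": 0, "ax": 0, "ay": 0, "az": 0, "grip": 1.0}
    - {"x": -0.324, "y": -0.8, "z": 0, "ax": 0, "ay": 0, "az": 0, "grip": 1.0}
    - {"x": -0.324, "y": -0.8, "z": 0, "ax": 0, "ay": 0, "az": 0, "grip": 1.0}
    - {"x": -0.324, "y": -0.8, "z": 0, "ax": 0, "ay": 0, "az": 0, "grip": 1.0}
    - {"x": -0.324, "y": -0.8, "z": 0, "ax": 0, "ay": 0, "az": 0, "grip": 1.0}
    - {"x": -0.648, "y": -1.0, "z": 0, "ax": 0, "ay": 0, "az": 0, "grip": 1.0}
    - {"x": -0.648, "y": -1.0, "z": 0, "ax": 0, "ay": 0, "az": 0, "grip": 1.0}
    - {"x": -0.648, "y": -1.0, "z": 0, "ax": 0, "ay": 0, "az": 0, "grip": 1.0}
    - {"x": -0.648, "y": -1.0, "z": 0, "ax": 0, "ay": 0, "az": 0, "grip": 1.0}

```text
t: 2.55
tool_pos: [295.1, 282.9, 316.1]
orientation: [-3.14, -0.002, 3.137]
ft_force: [-0.7, 0.8, 0.5]
finger_gap: 85.4
gripper_force: 0.0
```

Call:
drive_tool:
  commands:
    - {"x": -0.3, "y": -1.0, "z": 0, "ax": 0, "ay": 0, "az": 0, "grip": 1.0}
    - {"x": -0.3, "y": -1.0, "z": 0, "ax": 0, "ay": 0, "az": 0, "grip": 1.0}
    - {"x": -0.3, "y": -1.0, "z": 0, "ax": 0, "ay": 0, "az": 0, "grip": 1.0}
    - {"x": -0.3, "y": -1.0, "z": 0, "ax": 0, "ay": 0, "az": 0, "grip": 1.0}
    - {"x": -0.3, "y": -1.0, "z": 0, "ax": 0, "ay": 0, "az": 0, "grip": 1.0}
    - {"x": -0.3, "y": -1.0, "z": 0, "ax": 0, "ay": 0, "az": 0, "grip": 1.0}
    - {"x": -0.3, "y": -1.0, "z": 0, "ax": 0, "ay": 0, "az": 0, "grip": 1.0}

```text
t: 3.25
tool_pos: [369.5, 33.3, 316.7]
orientation: [3.141, -0.001, 3.139]
ft_force: [0.7, 0.4, -0.9]
finger_gap: 85.3
gripper_force: 0.0
```

Call:
drive_tool:
  commands:
    - {"x": -0.348, "y": -1.0, "z": 0, "ax": 0, "ay": 0, "az": 0, "grip": 1.0}
    - {"x": -0.348, "y": -1.0, "z": 0, "ax": 0, "ay": 0, "az": 0, "grip": 1.0}
    - {"x": -0.348, "y": -1.0, "z": 0, "ax": 0, "ay": 0, "az": 0, "grip": 1.0}
    - {"x": -0.348, "y": -1.0, "z": 0, "ax": 0, "ay": 0, "az": 0, "grip": 1.0}
    - {"x": -0.348, "y": -1.0, "z": 0, "ax": 0, "ay": 0, "az": 0, "grip": 1.0}
    - {"x": -0.348, "y": -1.0, "z": 0, "ax": 0, "ay": 0, "az": 0, "grip": 1.0}
    - {"x": -0.348, "y": -1.0, "z": 0, "ax": 0, "ay": 0, "az": 0, "grip": 1.0}
    - {"x": -0.348, "y": -1.0, "z": 0, "ax": 0, "ay": 0, "az": 0, "grip": 1.0}

```text
t: 4.05
tool_pos: [456.9, -214.2, 317.1]
orientation: [3.141, -0.001, -3.14]
ft_force: [0.1, 1.1, 0.5]
finger_gap: 85.3
gripper_force: 0.0
```

```bash
python3 -c "
from h import *
save('w1.png','wrist')
c=manip.get_calibration('wrist');print({k:np.round(v,3).tolist() for k,v in c.items()})
s=st();print(s['joints'].round(3),s['tool_pos'].round(1),s['orientation'].round(3),shift([457,-266,260]))
for n in ('nut','disc','basket','spatula'):
  print(n,[(round(r['conf'],2),world('wrist',r['point']).round().tolist()) for r in manip.search_frame('wrist',n)[:3]])
"
```

```text
{'fx': 309.707, 'fy': 309.707, 'cx': 316.138, 'cy': 201.276, 'R': [[-0.002, 1.0, 0.0], [0.949, 0.002, 0.317], [0.317, 0.001, -0.949]], 't': [215.781, -498.518, 307.371]}
[-0.439  0.02   0.255  1.806  0.    -0.441] [ 456.8 -214.1  317.5] [ 3.141  0.    -3.14 ] [-0.    -0.208  0.23 ]
nut [(0.66, [452.0, -262.0, 224.0])]
disc [(0.95, [493.0, -79.0, 9.0]), (0.85, [311.0, -431.0, 4.0]), (0.64, [350.0, -40.0, 6.0])]
basket [(0.58, [464.0, -275.0, 156.0]), (0.17, [405.0, 245.0, 8.0])]
spatula []
```

View pics/w1.png

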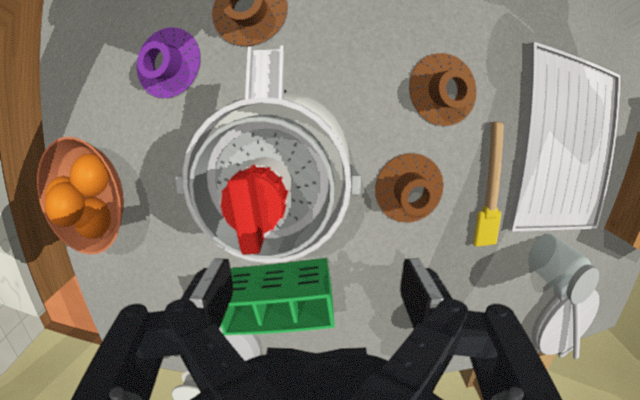

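Wrist picture: the nut bar runs from about (260,180) to (248,250), in the juicer bowl at (268,180). Measuring the bar's centre and angle with the fisheye rays.

```bash
cat >> h.py <<'E'
def wcloud(d):
    c=manip.get_calibration("wrist");v,u=np.mgrid[:400,:640]
    x=u-c["cx"];y=v-c["cy"];r=np.hypot(x,y)+1e-9;t=r/c["fx"];k=np.tan(t)/r
    P=np.stack([x*k*d,y*k*d,d],-1);P[t>1.45]=np.nan
    return (P-np.array(c["t"]))@np.array(c["R"])
def wrect(name,P,m):
    q=P[m][:,:2].astype(np.float32);r=cv2.minAreaRect(q)
    print(name,len(q),"c",np.round(r[0],1),"size",np.round(r[1],1),"ang",round(r[2],1),"z",np.median(P[m][:,2]).round(1))
E
python3 -c "
from h import *
im,d=manip.camera('wrist');P=wcloud(d);h,s,v=cv2.split(cv2.cvtColor(im,cv2.COLOR_RGB2HSV))
red=((h<6)|(h>174))&(s>150)
near=np.hypot(P[...,0]-457,P[...,1]+266)<120
wrect('bar',P,red&near&(P[...,2]>239)&(P[...,2]<250))
wrect('rim',P,(s<80)&near&(P[...,2]>148)&(P[...,2]<157))
wrect('cap',P,red&near&(P[...,2]>212)&(P[...,2]<220))
"
```

```text
bar 1575 c [ 457.6 -268.4] size [58.7 16.9] ang 7.3 z 243.9
rim 3614 c [ 458.3 -268.7] size [175.9 175.3] ang 59.0 z 152.0
cap 1317 c [ 458.  -268.2] size [50.8 51.1] ang 53.7 z 216.1
```

Call:
drive_tool:
  commands:
    - {"x": -0.003, "y": -0.213, "z": 0.1, "ax": 0, "ay": 0, "az": -0.075, "grip": 1.0}
    - {"x": -0.003, "y": -0.213, "z": 0.1, "ax": 0, "ay": 0, "az": -0.075, "grip": 1.0}
    - {"x": -0.003, "y": -0.213, "z": 0.34, "ax": 0, "ay": 0, "az": -0.075, "grip": 0.6}
    - {"x": -0.003, "y": -0.213, "z": 0.34, "ax": 0, "ay": 0, "az": -0.075, "grip": 0.6}
    - {"x": -0.003, "y": -0.213, "z": 0.346, "ax": 0, "ay": 0, "az": -0.075, "grip": 0.6}
    - {"x": -0.003, "y": -0.213, "z": 0.346, "ax": 0, "ay": 0, "az": -0.075, "grip": 0.5}

```text
t: 4.95
tool_pos: [457.7, -269.4, 232.8]
orientation: [-3.14, 0.002, -3.024]
ft_force: [0.3, 0.5, 0.2]
finger_gap: 42.8
gripper_force: 0.0
```

Call:
drive_tool:
  commands:
    - {"x": 0, "y": 0, "z": 0, "ax": 0, "ay": 0, "az": 0, "grip": 0.3}
    - {"x": 0, "y": 0, "z": 0, "ax": 0, "ay": 0, "az": 0, "grip": 0.25}
    - {"x": 0, "y": 0, "z": 0, "ax": 0, "ay": 0, "az": 0, "grip": 0}
    - {"x": 0, "y": 0, "z": 0, "ax": 0, "ay": 0, "az": 0, "grip": 0}
    - {"x": 0, "y": 0, "z": 0, "ax": 0, "ay": 0, "az": 0, "grip": 0}
    - {"x": 0, "y": 0, "z": 0, "ax": 0, "ay": 0, "az": 0, "grip": 0}
    - {"x": 0, "y": 0, "z": 0, "ax": 0, "ay": 0, "az": 0, "grip": 0}

```text
t: 5.65
tool_pos: [457.7, -269.5, 232.4]
orientation: [-3.141, 0.002, -3.024]
ft_force: [-0.2, 2.3, 7.0]
finger_gap: 15.0
gripper_force: 59.6
```

Call:
drive_tool:
  commands:
    - {"x": 0, "y": 0.004, "z": -0.002, "ax": 0, "ay": 0, "az": 0.08, "grip": 0}
    - {"x": 0, "y": 0.004, "z": -0.004, "ax": 0, "ay": 0, "az": 0.16, "grip": 0}
    - {"x": 0, "y": 0.004, "z": -0.0055, "ax": 0, "ay": 0, "az": 0.24, "grip": 0}
    - {"x": 0, "y": 0.004, "z": -0.007, "ax": 0, "ay": 0, "az": 0.32, "grip": 0}
    - {"x": 0, "y": 0.004, "z": -0.009, "ax": 0, "ay": 0, "az": 0.4, "grip": 0}

```text
t: 6.15
tool_pos: [457.3, -268.7, 233.4]
orientation: [-3.142, 0.0, 2.626]
ft_force: [0.2, 0.2, -1.1]
finger_gap: 14.8
gripper_force: 58.6
```

```bash
python3 -c "
from h import *
s=st();print(s['joints'].round(3),s['tool_pos'].round(1),s['orientation'].round(3),s['ft_force'],s['moment'])"
```

```text
[-0.531  0.036  0.105  1.64  -0.    -0.015] [ 457.3 -268.7  233.4] [-3.142  0.     2.626] [ 0.20599755  0.21909573 -1.09465335] [ 0.04751044 -0.02709639  0.02506109]
```

Call:
drive_tool:
  commands:
    - {"x": 0, "y": 0, "z": -0.002, "ax": 0, "ay": 0, "az": 0.08, "grip": 0}
    - {"x": 0, "y": 0, "z": -0.004, "ax": 0, "ay": 0, "az": 0.16, "grip": 0}
    - {"x": 0, "y": 0, "z": -0.0055, "ax": 0, "ay": 0, "az": 0.24, "grip": 0}
    - {"x": 0, "y": 0, "z": -0.007, "ax": 0, "ay": 0, "az": 0.32, "grip": 0}
    - {"x": 0, "y": 0, "z": -0.009, "ax": 0, "ay": 0, "az": 0.4, "grip": 0}
    - {"x": 0, "y": 0, "z": -0.011, "ax": 0, "ay": 0, "az": 0.48, "grip": 0}
    - {"x": 0, "y": 0, "z": -0.013, "ax": 0, "ay": 0, "az": 0.56, "grip": 0}
    - {"x": 0, "y": 0, "z": -0.0145, "ax": 0, "ay": 0, "az": 0.64, "grip": 0}
    - {"x": 0, "y": 0, "z": -0.016, "ax": 0, "ay": 0, "az": 0.72, "grip": 0}
    - {"x": 0, "y": 0, "z": -0.018, "ax": 0, "ay": 0, "az": 0.8, "grip": 0}

```text
t: 7.15
tool_pos: [457.2, -268.7, 237.9]
orientation: [3.141, 0.0, 1.369]
ft_force: [-0.3, 0.3, -0.6]
finger_gap: 14.5
gripper_force: 58.6
```

Call:
drive_tool:
  commands:
    - {"x": 0, "y": 0, "z": -0.002, "ax": 0, "ay": 0, "az": 0.08, "grip": 0}
    - {"x": 0, "y": 0, "z": -0.004, "ax": 0, "ay": 0, "az": 0.16, "grip": 0}
    - {"x": 0, "y": 0, "z": -0.0055, "ax": 0, "ay": 0, "az": 0.24, "grip": 0}
    - {"x": 0, "y": 0, "z": -0.007, "ax": 0, "ay": 0, "az": 0.32, "grip": 0}
    - {"x": 0, "y": 0, "z": -0.009, "ax": 0, "ay": 0, "az": 0.4, "grip": 0}
    - {"x": 0, "y": 0, "z": -0.011, "ax": 0, "ay": 0, "az": 0.48, "grip": 0}
    - {"x": 0, "y": 0, "z": -0.013, "ax": 0, "ay": 0, "az": 0.56, "grip": 0}
    - {"x": 0, "y": 0, "z": -0.0145, "ax": 0, "ay": 0, "az": 0.64, "grip": 0}
    - {"x": 0, "y": 0, "z": -0.016, "ax": 0, "ay": 0, "az": 0.72, "grip": 0}
    - {"x": 0, "y": 0, "z": -0.018, "ax": 0, "ay": 0, "az": 0.8, "grip": 0}

```text
t: 8.15
tool_pos: [457.2, -268.6, 242.5]
orientation: [3.141, -0.0, 0.112]
ft_force: [-0.9, 1.5, -0.3]
finger_gap: 15.2
gripper_force: 58.7
```

Call:
drive_tool:
  commands:
    - {"x": 0, "y": 0, "z": 0, "ax": 0, "ay": 0, "az": 0, "grip": 1}
    - {"x": 0, "y": 0, "z": 0, "ax": 0, "ay": 0, "az": 0, "grip": 1}
    - {"x": 0, "y": 0, "z": 0, "ax": 0, "ay": 0, "az": 0, "grip": 1}
    - {"x": 0, "y": 0, "z": -0.16, "ax": 0, "ay": 0, "az": 0, "grip": 1}
    - {"x": 0, "y": 0, "z": -0.16, "ax": 0, "ay": 0, "az": 0, "grip": 1}

```text
t: 8.65
tool_pos: [457.6, -269.0, 286.1]
orientation: [3.138, -0.004, 0.119]
ft_force: [-0.7, -0.3, 1.2]
finger_gap: 84.6
gripper_force: 0.0
```

Call:
drive_tool:
  commands:
    - {"x": 0, "y": 0, "z": 0, "ax": 0, "ay": 0, "az": -1, "grip": 1}
    - {"x": 0, "y": 0, "z": 0, "ax": 0, "ay": 0, "az": -1, "grip": 1}
    - {"x": 0, "y": 0, "z": 0, "ax": 0, "ay": 0, "az": -1, "grip": 1}
    - {"x": 0, "y": 0, "z": 0, "ax": 0, "ay": 0, "az": -1, "grip": 1}
    - {"x": 0, "y": 0, "z": 0, "ax": 0, "ay": 0, "az": -1, "grip": 1}
    - {"x": 0, "y": 0, "z": 0, "ax": 0, "ay": 0, "az": -1, "grip": 1}
    - {"x": 0, "y": 0, "z": 0, "ax": 0, "ay": 0, "az": -1, "grip": 1}
    - {"x": 0, "y": 0, "z": 0, "ax": 0, "ay": 0, "az": -1, "grip": 1}
    - {"x": 0, "y": 0, "z": 0, "ax": 0, "ay": 0, "az": -1, "grip": 1}
    - {"x": 0, "y": 0, "z": 0, "ax": 0, "ay": 0, "az": -1, "grip": 1}
    - {"x": 0, "y": 0, "z": 0, "ax": 0, "ay": 0, "az": -1, "grip": 1}
    - {"x": 0, "y": 0, "z": 0, "ax": 0, "ay": 0, "az": -1, "grip": 1}

```text
t: 9.85
tool_pos: [457.2, -268.7, 282.1]
orientation: [3.141, 0.0, 1.691]
ft_force: [0.5, -0.9, -0.2]
finger_gap: 85.7
gripper_force: 0.0
```

Call:
drive_tool:
  commands:
    - {"x": 0, "y": 0, "z": 0, "ax": 0, "ay": 0, "az": -1, "grip": 1}
    - {"x": 0, "y": 0, "z": 0, "ax": 0, "ay": 0, "az": -1, "grip": 1}
    - {"x": 0, "y": 0, "z": 0, "ax": 0, "ay": 0, "az": -1, "grip": 1}
    - {"x": 0, "y": 0, "z": 0, "ax": 0, "ay": 0, "az": -1, "grip": 1}
    - {"x": 0, "y": 0, "z": 0, "ax": 0, "ay": 0, "az": -1, "grip": 1}
    - {"x": 0, "y": 0, "z": 0, "ax": 0, "ay": 0, "az": -1, "grip": 1}
    - {"x": 0, "y": 0, "z": 0, "ax": 0, "ay": 0, "az": -1, "grip": 1}
    - {"x": 0, "y": 0, "z": 0, "ax": 0, "ay": 0, "az": -1, "grip": 1}
    - {"x": 0, "y": 0, "z": 0, "ax": 0, "ay": 0, "az": -1, "grip": 1}
    - {"x": 0, "y": 0, "z": 0, "ax": 0, "ay": 0, "az": -1, "grip": 1}
    - {"x": 0, "y": 0, "z": 0, "ax": 0, "ay": 0, "az": -1, "grip": 1}
    - {"x": 0, "y": 0, "z": 0, "ax": 0, "ay": 0, "az": -1, "grip": 1}

```text
t: 11.05
tool_pos: [457.2, -268.7, 282.1]
orientation: [-3.141, 0.0, -3.024]
ft_force: [-0.9, 0.8, 0.2]
finger_gap: 85.5
gripper_force: 0.0
```

```bash
python3 -c "
from h import *
s=st();print(s['joints'].round(3),s['tool_pos'].round(1),s['orientation'].round(3),shift([457.2,-268.6,242.5]))
im,d=manip.camera('wrist');P=wcloud(d);h,s,v=cv2.split(cv2.cvtColor(im,cv2.COLOR_RGB2HSV))
red=((h<6)|(h>174))&(s>150)
near=np.hypot(P[...,0]-457,P[...,1]+266)<120
wrect('bar',P,red&near&(P[...,2]>248)&(P[...,2]<270))
"
```

```text
[-0.531  0.058  0.223  1.736 -0.    -0.648] [ 457.2 -268.7  282.1] [-3.141  0.    -3.024] [-0.     0.     0.158]
bar 2528 c [ 456.2 -269.8] size [59.5 16. ] ang 5.8 z 253.9
```

Call:
drive_tool:
  commands:
    - {"x": 0, "y": 0, "z": 0.162, "ax": 0, "ay": 0, "az": 0, "grip": 0.6}
    - {"x": 0, "y": 0, "z": 0.162, "ax": 0, "ay": 0, "az": 0, "grip": 0.5}
    - {"x": 0, "y": 0, "z": 0.162, "ax": 0, "ay": 0, "az": 0, "grip": 0.3}
    - {"x": 0, "y": 0, "z": 0.162, "ax": 0, "ay": 0, "az": 0, "grip": 0}
    - {"x": 0, "y": 0, "z": 0.162, "ax": 0, "ay": 0, "az": 0, "grip": 0}
    - {"x": 0, "y": 0, "z": 0.162, "ax": 0, "ay": 0, "az": 0, "grip": 0}
    - {"x": 0, "y": 0, "z": 0.162, "ax": 0, "ay": 0, "az": 0, "grip": 0}
    - {"x": 0, "y": 0, "z": 0.162, "ax": 0, "ay": 0, "az": 0, "grip": 0}

```text
t: 11.9
tool_pos: [457.7, -269.0, 243.4]
orientation: [-3.14, 0.003, -3.024]
ft_force: [0.2, -0.2, 7.0]
finger_gap: 14.8
gripper_force: 62.9
```

Call:
drive_tool:
  commands:
    - {"x": 0, "y": 0, "z": -0.002, "ax": 0, "ay": 0, "az": 0.08, "grip": 0}
    - {"x": 0, "y": 0, "z": -0.004, "ax": 0, "ay": 0, "az": 0.16, "grip": 0}
    - {"x": 0, "y": 0, "z": -0.0055, "ax": 0, "ay": 0, "az": 0.24, "grip": 0}
    - {"x": 0, "y": 0, "z": -0.007, "ax": 0, "ay": 0, "az": 0.32, "grip": 0}
    - {"x": 0, "y": 0, "z": -0.009, "ax": 0, "ay": 0, "az": 0.4, "grip": 0}
    - {"x": 0, "y": 0, "z": -0.011, "ax": 0, "ay": 0, "az": 0.48, "grip": 0}
    - {"x": 0, "y": 0, "z": -0.013, "ax": 0, "ay": 0, "az": 0.56, "grip": 0}
    - {"x": 0, "y": 0, "z": -0.0145, "ax": 0, "ay": 0, "az": 0.64, "grip": 0}
    - {"x": 0, "y": 0, "z": -0.016, "ax": 0, "ay": 0, "az": 0.72, "grip": 0}
    - {"x": 0, "y": 0, "z": -0.018, "ax": 0, "ay": 0, "az": 0.8, "grip": 0}
    - {"x": 0, "y": 0, "z": -0.02, "ax": 0, "ay": 0, "az": 0.88, "grip": 0}
    - {"x": 0, "y": 0, "z": -0.022, "ax": 0, "ay": 0, "az": 0.96, "grip": 0}

```text
t: 13.1
tool_pos: [457.0, -268.5, 248.8]
orientation: [3.14, 0.001, 1.746]
ft_force: [-3.2, 2.8, 6.8]
finger_gap: 14.8
gripper_force: 63.0
```

Call:
drive_tool:
  commands:
    - {"x": 0, "y": 0, "z": -0.008, "ax": 0, "ay": 0, "az": 0, "grip": 0}
    - {"x": 0, "y": 0, "z": -0.016, "ax": 0, "ay": 0, "az": 0, "grip": 0}

```text
t: 13.3
tool_pos: [457.3, -268.7, 251.4]
orientation: [3.141, 0.0, 1.754]
ft_force: [-0.6, 0.4, 0.1]
finger_gap: 14.5
gripper_force: 62.0
```

Call:
drive_tool:
  commands:
    - {"x": 0, "y": 0, "z": -0.04, "ax": 0, "ay": 0, "az": 0, "grip": 0}
    - {"x": 0, "y": 0, "z": -0.1, "ax": 0, "ay": 0, "az": 0, "grip": 0}
    - {"x": 0, "y": 0, "z": -0.3, "ax": 0, "ay": 0, "az": 0, "grip": 0}
    - {"x": 0, "y": 0, "z": -0.3, "ax": 0, "ay": 0, "az": 0.1165, "grip": 0}
    - {"x": 0, "y": 0, "z": -0.3, "ax": 0, "ay": 0, "az": 0.1165, "grip": 0}
    - {"x": 0, "y": 0, "z": -0.3, "ax": 0, "ay": 0, "az": 0.1165, "grip": 0}

```text
t: 13.9
tool_pos: [457.3, -268.8, 326.8]
orientation: [3.141, 0.0, 1.569]
ft_force: [-0.4, 0.3, -1.3]
finger_gap: 14.4
gripper_force: 62.0
```

Call:
drive_tool:
  commands:
    - {"x": 1.0, "y": -0.28, "z": 0, "ax": 0, "ay": 0, "az": 0, "grip": 0}
    - {"x": 1.0, "y": -0.28, "z": 0, "ax": 0, "ay": 0, "az": 0, "grip": 0}
    - {"x": 1.0, "y": -0.28, "z": 0, "ax": 0, "ay": 0, "az": 0, "grip": 0}
    - {"x": 1.0, "y": -0.28, "z": 0, "ax": 0, "ay": 0, "az": 0, "grip": 0}
    - {"x": 1.0, "y": -0.28, "z": 0, "ax": 0, "ay": 0, "az": 0, "grip": 0}
    - {"x": 1.0, "y": -0.28, "z": 0, "ax": 0, "ay": 0, "az": 0, "grip": 0}
    - {"x": 1.0, "y": -0.28, "z": 0, "ax": 0, "ay": 0, "az": 0, "grip": 0}

```text
t: 14.6
tool_pos: [387.4, -17.1, 326.6]
orientation: [3.141, 0.0, 1.573]
ft_force: [0.6, -0.9, -1.1]
finger_gap: 14.6
gripper_force: 62.0
```

```bash
python3 - <<'E'
from h import *
s=st();print(s['joints'].round(3),s['tool_pos'].round(1),s['orientation'].round(3),s['ft_force'].round(1))
im,d=save('w2.png','wrist')
m=manip.cut_out('wrist','tray');P=wcloud(d)
print(len(m),[x['conf'] for x in m])
im,d=save('top2.png','top');P=cloud('top',d)
for r in manip.cut_out('top','tray')[:2]:
    mk=r['pixels']&(P[...,2]<25);q=P[mk][:,:2].astype(np.float32);b=cv2.minAreaRect(q);print(r['conf'],b,cv2.boxPoints(b).round())
for n in("spatula","spoon","brush"):
    print(n,[(round(r["conf"],2),world('top',r["point"]).round().tolist()) for r in manip.search_frame('top',n)[:3]])
E
```

```text
[-0.044 -0.244  0.034  1.848  0.     1.524] [387.4 -17.1 326.6] [3.141 0.    1.573] [ 0.6 -0.9 -1.1]
2 [0.76, 0.42]
0.56 ((413.41876220703125, 298.61676025390625), (217.97413635253906, 335.578369140625), 89.68055725097656) [[245. 191.]
 [581. 189.]
 [582. 407.]
 [246. 409.]]
spatula []
spoon [(0.28, [450.0, -268.0, 135.0]), (0.17, [392.0, 312.0, 1.0])]
brush [(0.16, [736.0, 7.0, 45.0])]
```

View pics/top2.png

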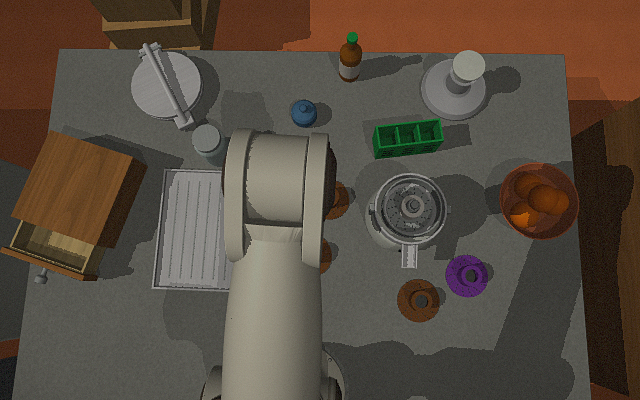

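Call:
drive_tool:
  commands:
    - {"x": 0.912, "y": -0.278, "z": 0, "ax": 0, "ay": 0, "az": 0, "grip": 0}
    - {"x": 0.912, "y": -0.278, "z": 0, "ax": 0, "ay": 0, "az": 0, "grip": 0}
    - {"x": 0.912, "y": -0.278, "z": 0, "ax": 0, "ay": 0, "az": 0, "grip": 0}
    - {"x": 0.912, "y": -0.278, "z": 0.1, "ax": 0, "ay": 0, "az": 0, "grip": 0}
    - {"x": 0.912, "y": -0.278, "z": 0.3, "ax": 0, "ay": 0, "az": 0, "grip": 0}
    - {"x": 0.912, "y": -0.278, "z": 0.5, "ax": 0, "ay": 0, "az": 0, "grip": 0}
    - {"x": 0.912, "y": -0.278, "z": 0.7, "ax": 0, "ay": 0, "az": 0, "grip": 0}
    - {"x": 0.912, "y": -0.278, "z": 0.8, "ax": 0, "ay": 0, "az": 0, "grip": 0}
    - {"x": 0.912, "y": -0.278, "z": 0.8, "ax": 0, "ay": 0, "az": 0, "grip": 0}
    - {"x": 0.912, "y": -0.278, "z": 0.8, "ax": 0, "ay": 0, "az": 0, "grip": 0}

```text
t: 15.95
tool_pos: [319.1, 209.4, 127.1]
orientation: [-3.141, 0.0, 1.567]
ft_force: [0.6, -0.2, 0.4]
finger_gap: 14.6
gripper_force: 61.8
```

```bash
python3 - <<'E'
from h import *
s=st();print(s['joints'].round(3),s['tool_pos'].round(1),s['orientation'].round(3),s['ft_force'].round(1))
im,d=save('w3.png','wrist')
print([(round(r["conf"],2),world('wrist',r["point"]).round().tolist()) for n in("tray","spatula") for r in manip.search_frame('wrist',n)[:3]])
E
```

```text
[ 0.581 -0.335 -0.426  1.48  -0.     2.155] [319.1 209.4 127.1] [-3.141  0.     1.567] [ 0.6 -0.2  0.4]
[(0.89, [402.0, 278.0, 9.0]), (0.73, [547.0, 88.0, 14.0]), (0.47, [399.0, 279.0, 9.0])]
```

View pics/w3.png

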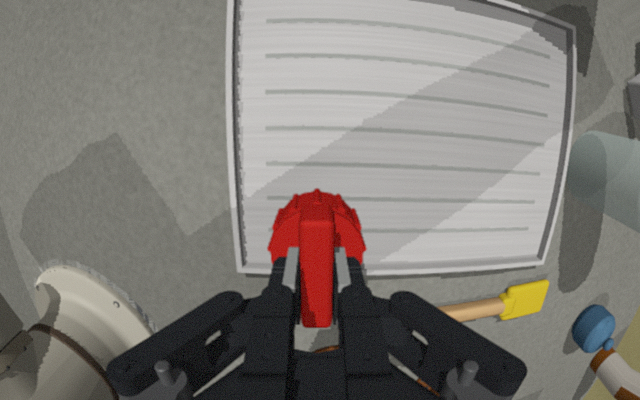

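The wrist picture shows the nut held at (317,250) and the tray with its near corners at (241,272) and (545,262). I'll check the corners in world coordinates.

```bash
python3 - <<'E'
from h import *
c=manip.get_calibration('wrist');R=np.array(c['R']);t=np.array(c['t']);o=-R.T@t
for u,v in((241,272),(545,262),(574,28),(232,130)):
    x,y=u-c['cx'],v-c['cy'];r=np.hypot(x,y);a=r/c['fx']
    w=R.T@np.array([np.sin(a)*x/r,np.sin(a)*y/r,np.cos(a)]);print((o+w*(16-o[2])/w[2]).round(1))
E
```

```text
[250.9 139.9  16. ]
[583.  135.4  16. ]
[583.7 393.6  16. ]
[254.  270.3  16. ]
```

Call:
drive_tool:
  commands:
    - {"x": 0, "y": 0, "z": 0.15, "ax": 0, "ay": 0, "az": 0, "grip": 0}
    - {"x": 0, "y": 0, "z": 0.22, "ax": 0, "ay": 0, "az": 0, "grip": 0}
    - {"x": 0, "y": 0, "z": 0.25, "ax": 0, "ay": 0, "az": 0, "grip": 0}
    - {"x": 0, "y": 0, "z": 0.262, "ax": 0, "ay": 0, "az": 0, "grip": 0}
    - {"x": 0, "y": 0, "z": 0.268, "ax": 0, "ay": 0, "az": 0, "grip": 0}
    - {"x": 0, "y": 0, "z": 0.268, "ax": 0, "ay": 0, "az": 0, "grip": 0}

```text
t: 16.7
tool_pos: [319.5, 210.1, 60.2]
orientation: [3.14, -0.001, 1.568]
ft_force: [-0.8, 0.2, -1.4]
finger_gap: 14.6
gripper_force: 62.0
```

Call:
drive_tool:
  commands:
    - {"x": 0, "y": 0, "z": 0.006, "ax": 0, "ay": 0, "az": 0, "grip": 0}
    - {"x": 0, "y": 0, "z": 0.01, "ax": 0, "ay": 0, "az": 0, "grip": 0}
    - {"x": 0, "y": 0, "z": 0.01, "ax": 0, "ay": 0, "az": 0, "grip": 0}

```text
t: 17.0
tool_pos: [319.8, 210.0, 59.1]
orientation: [3.139, -0.001, 1.568]
ft_force: [-3.4, -5.8, 18.2]
finger_gap: 14.8
gripper_force: 64.6
```

Call:
drive_tool:
  commands:
    - {"x": 0, "y": 0, "z": 0, "ax": 0, "ay": 0, "az": 0, "grip": 0.4}
    - {"x": 0, "y": 0, "z": 0, "ax": 0, "ay": 0, "az": 0, "grip": 1}
    - {"x": 0, "y": 0, "z": 0, "ax": 0, "ay": 0, "az": 0, "grip": 1}
    - {"x": 0, "y": 0, "z": -0.3, "ax": 0, "ay": 0, "az": 0, "grip": 1}
    - {"x": 0, "y": 0, "z": -1, "ax": 0, "ay": 0, "az": 0, "grip": 1}
    - {"x": 0, "y": 0, "z": -1, "ax": 0, "ay": 0, "az": 0, "grip": 1}
    - {"x": 0, "y": 0, "z": -1, "ax": 0, "ay": 0, "az": 0, "grip": 1}
    - {"x": 0, "y": 0, "z": -1, "ax": 0, "ay": 0, "az": 0, "grip": 1}
    - {"x": 0, "y": 0, "z": -1, "ax": 0, "ay": 0, "az": 0, "grip": 1}

```text
t: 17.9
tool_pos: [320.0, 210.5, 312.7]
orientation: [3.134, -0.005, 1.568]
ft_force: [0.2, -0.0, -1.1]
finger_gap: 85.4
gripper_force: 0.0
```

Call:
drive_tool:
  commands:
    - {"x": -1, "y": 0.25, "z": 0, "ax": 0, "ay": 0, "az": 0, "grip": 1}
    - {"x": -1, "y": 0.25, "z": 0, "ax": 0, "ay": 0, "az": 0, "grip": 1}
    - {"x": -1, "y": 0.25, "z": 0, "ax": 0, "ay": 0, "az": 0, "grip": 1}
    - {"x": -1, "y": 0.25, "z": 0, "ax": 0, "ay": 0, "az": 0, "grip": 1}
    - {"x": -1, "y": 0.25, "z": 0, "ax": 0, "ay": 0, "az": 0, "grip": 1}
    - {"x": -1, "y": 0.25, "z": 0, "ax": 0, "ay": 0, "az": 0, "grip": 1}

```text
t: 18.5
tool_pos: [381.1, -44.7, 305.8]
orientation: [-3.141, 0.001, 1.562]
ft_force: [-0.2, 0.6, -0.8]
finger_gap: 85.3
gripper_force: 0.0
```

Call:
drive_tool:
  commands:
    - {"x": -0.916, "y": 0.305, "z": 0, "ax": 0, "ay": 0, "az": 0, "grip": 1}
    - {"x": -0.916, "y": 0.305, "z": 0, "ax": 0, "ay": 0, "az": 0, "grip": 1}
    - {"x": -0.916, "y": 0.305, "z": 0, "ax": 0, "ay": 0, "az": 0, "grip": 1}
    - {"x": -0.916, "y": 0.305, "z": 0, "ax": 0, "ay": 0, "az": 0, "grip": 1}
    - {"x": -0.916, "y": 0.305, "z": 0, "ax": 0, "ay": 0, "az": 0, "grip": 1}
    - {"x": -0.916, "y": 0.305, "z": 0, "ax": 0, "ay": 0, "az": 0, "grip": 1}
    - {"x": -0.916, "y": 0.305, "z": 0, "ax": 0, "ay": 0, "az": 0, "grip": 1}

```text
t: 19.2
tool_pos: [456.5, -269.8, 305.4]
orientation: [-3.14, -0.001, 1.567]
ft_force: [-0.3, 0.9, -0.1]
finger_gap: 85.4
gripper_force: 0.0
```

```bash
python3 - <<'E'
from h import *
s=st();print(s['joints'].round(3),s['tool_pos'].round(1),s['orientation'].round(3),s['ft_force'].round(1))
im,d=save('w4.png','wrist');P=wcloud(d)
near=np.hypot(P[...,0]-457,P[...,1]+268)<60
wrect('hubtop',P,near&(P[...,2]>176)&(P[...,2]<184))
wrect('spindle',P,near&(P[...,2]>203)&(P[...,2]<209))
im,d=save('top4.png','top')
print([(n,round(r["conf"],2),world('top',r["point"]).round().tolist()) for n in("nut","spatula","spoon","brush") for r in manip.search_frame('top',n)[:3]])
E
```

```text
[-0.534  0.076  0.288  1.786  0.     1.041] [ 456.5 -269.8  305.4] [-3.140e+00 -1.000e-03  1.567e+00] [-0.3  0.9 -0.1]
hubtop 1721 c [ 458.4 -267.5] size [54.  54.5] ang 26.7 z 180.9
spindle 522 c [ 458.4 -266.9] size [27.8 17.6] ang 10.3 z 206.5
[('nut', 0.68, [315.0, 208.0, 39.0]), ('spatula', 0.96, [536.0, 77.0, 11.0])]
```

View pics/w4.png

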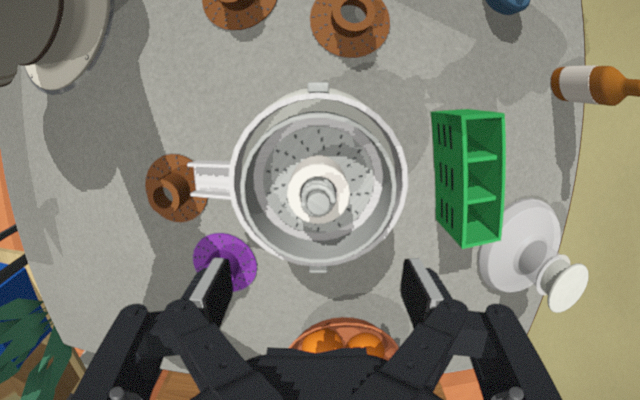

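The wrist picture shows the disc's hub and spindle at (318,195), free of the nut. Next I'll grip the hub.

Call:
drive_tool:
  commands:
    - {"x": 0.008, "y": 0.007, "z": 0.2, "ax": 0, "ay": 0, "az": 0, "grip": 1}
    - {"x": 0.008, "y": 0.007, "z": 0.4, "ax": 0, "ay": 0, "az": 0, "grip": 1}
    - {"x": 0.008, "y": 0.007, "z": 0.53, "ax": 0, "ay": 0, "az": 0, "grip": 1}
    - {"x": 0.008, "y": 0.007, "z": 0.57, "ax": 0, "ay": 0, "az": 0, "grip": 1}
    - {"x": 0.008, "y": 0.007, "z": 0.57, "ax": 0, "ay": 0, "az": 0, "grip": 0.75}
    - {"x": 0.008, "y": 0.007, "z": 0.57, "ax": 0, "ay": 0, "az": 0, "grip": 0.68}
    - {"x": 0.008, "y": 0.007, "z": 0.57, "ax": 0, "ay": 0, "az": 0, "grip": 0.3}
    - {"x": 0.008, "y": 0.007, "z": 0.57, "ax": 0, "ay": 0, "az": 0, "grip": 0.3}
    - {"x": 0.008, "y": 0.007, "z": 0.57, "ax": 0, "ay": 0, "az": 0, "grip": 0.3}

```text
t: 20.4
tool_pos: [459.0, -268.1, 167.0]
orientation: [3.138, 0.002, 1.568]
ft_force: [-0.3, 1.9, 7.0]
finger_gap: 53.3
gripper_force: 64.0
```

Call:
drive_tool:
  commands:
    - {"x": 0, "y": 0, "z": -0.02, "ax": 0, "ay": 0, "az": 0, "grip": 0.3}
    - {"x": 0, "y": 0, "z": -0.04, "ax": 0, "ay": 0, "az": 0, "grip": 0.3}
    - {"x": 0, "y": 0, "z": -0.08, "ax": 0, "ay": 0, "az": 0, "grip": 0.3}
    - {"x": 0, "y": 0, "z": -0.12, "ax": 0, "ay": 0, "az": 0, "grip": 0.3}
    - {"x": 0, "y": 0, "z": -0.16, "ax": 0, "ay": 0, "az": 0, "grip": 0.3}

```text
t: 20.9
tool_pos: [458.2, -267.7, 205.2]
orientation: [3.141, 0.0, 1.568]
ft_force: [0.0, -0.9, -1.2]
finger_gap: 53.7
gripper_force: 63.3
```

Call:
drive_tool:
  commands:
    - {"x": 0, "y": 0, "z": -0.15, "ax": 0, "ay": 0, "az": 0, "grip": 0.3}
    - {"x": 0, "y": 0, "z": -0.3, "ax": 0, "ay": 0, "az": 0, "grip": 0.3}
    - {"x": 0, "y": 0, "z": -0.5, "ax": 0, "ay": 0, "az": 0, "grip": 0.3}
    - {"x": 0, "y": 0, "z": -0.5, "ax": 0, "ay": 0, "az": 0, "grip": 0.3}
    - {"x": 0, "y": 0, "z": -0.5, "ax": 0, "ay": 0, "az": 0, "grip": 0.3}

```text
t: 21.4
tool_pos: [458.6, -267.9, 330.4]
orientation: [3.139, 0.001, 1.568]
ft_force: [0.3, 0.2, -2.7]
finger_gap: 52.7
gripper_force: 64.2
```

Call:
drive_tool:
  commands:
    - {"x": 1, "y": -0.25, "z": 0, "ax": 0, "ay": 0, "az": 0, "grip": 0.3}
    - {"x": 1, "y": -0.25, "z": 0, "ax": 0, "ay": 0, "az": 0, "grip": 0.3}
    - {"x": 1, "y": -0.25, "z": 0, "ax": 0, "ay": 0, "az": 0, "grip": 0.3}
    - {"x": 1, "y": -0.25, "z": 0, "ax": 0, "ay": 0, "az": 0, "grip": 0.3}
    - {"x": 1, "y": -0.25, "z": 0, "ax": 0, "ay": 0, "az": 0, "grip": 0.3}
    - {"x": 1, "y": -0.25, "z": 0, "ax": 0, "ay": 0, "az": 0, "grip": 0.3}
    - {"x": 1, "y": -0.25, "z": 0, "ax": 0, "ay": 0, "az": 0, "grip": 0.3}

```text
t: 22.1
tool_pos: [395.7, -16.2, 328.1]
orientation: [-3.14, 0.0, 1.571]
ft_force: [0.8, -0.5, -1.7]
finger_gap: 53.2
gripper_force: 64.3
```

```bash
python3 - <<'E'
from h import *
s=st();print(s['tool_pos'].round(1),s['ft_force'].round(1))
im,d=save('top5.png','top');P=cloud('top',d)
near=np.hypot(P[...,0]-458,P[...,1]+268)<76
wrect('basket',P,near&(P[...,2]>165)&(P[...,2]<184))
E
```

```text
[395.7 -16.2 328.1] [ 0.8 -0.5 -1.7]
basket 473 c [ 457.4 -266.1] size [138.  138.8] ang 49.0 z 173.1
```

View pics/top5.png

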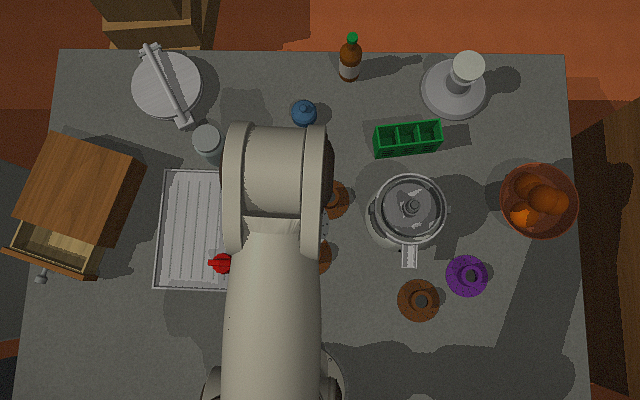

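Call:
drive_tool:
  commands:
    - {"x": 0.9, "y": -0.16, "z": 0, "ax": 0, "ay": 0, "az": 0, "grip": 0.3}
    - {"x": 0.9, "y": -0.16, "z": 0, "ax": 0, "ay": 0, "az": 0, "grip": 0.3}
    - {"x": 0.9, "y": -0.16, "z": 0, "ax": 0, "ay": 0, "az": 0, "grip": 0.3}
    - {"x": 0.9, "y": -0.16, "z": 0, "ax": 0, "ay": 0, "az": 0, "grip": 0.3}
    - {"x": 0.9, "y": -0.16, "z": 0, "ax": 0, "ay": 0, "az": 0, "grip": 0.3}
    - {"x": 0.9, "y": -0.16, "z": 0, "ax": 0, "ay": 0, "az": 0, "grip": 0.3}

```text
t: 22.75
tool_pos: [357.3, 209.3, 327.6]
orientation: [-3.139, 0.001, 1.57]
ft_force: [0.5, -0.0, -3.2]
finger_gap: 53.4
gripper_force: 64.3
```

Call:
drive_tool:
  commands:
    - {"x": 0.464, "y": -0.083, "z": 0, "ax": 0, "ay": 0, "az": 0, "grip": 0.3}
    - {"x": 0.464, "y": -0.083, "z": 0, "ax": 0, "ay": 0, "az": 0, "grip": 0.3}
    - {"x": 0.464, "y": -0.083, "z": 0, "ax": 0, "ay": 0, "az": 0, "grip": 0.3}
    - {"x": 0.464, "y": -0.083, "z": 0.2, "ax": 0, "ay": 0, "az": 0, "grip": 0.3}
    - {"x": 0.464, "y": -0.083, "z": 0.4, "ax": 0, "ay": 0, "az": 0, "grip": 0.3}
    - {"x": 0.464, "y": -0.083, "z": 0.6, "ax": 0, "ay": 0, "az": 0, "grip": 0.3}
    - {"x": 0.464, "y": -0.083, "z": 0.8, "ax": 0, "ay": 0, "az": 0, "grip": 0.3}
    - {"x": 0.464, "y": -0.083, "z": 1.0, "ax": 0, "ay": 0, "az": 0, "grip": 0.3}
    - {"x": 0.464, "y": -0.083, "z": 1.0, "ax": 0, "ay": 0, "az": 0, "grip": 0.3}
    - {"x": 0.464, "y": -0.083, "z": 1.0, "ax": 0, "ay": 0, "az": 0, "grip": 0.3}

```text
t: 23.75
tool_pos: [337.3, 322.4, 79.4]
orientation: [-3.141, 0.001, 1.566]
ft_force: [-0.1, 1.0, -1.5]
finger_gap: 53.5
gripper_force: 64.8
```

Down 40 mm to contact.

Call:
drive_tool:
  commands:
    - {"x": 0, "y": 0, "z": 0.08, "ax": 0, "ay": 0, "az": 0, "grip": 0.3}
    - {"x": 0, "y": 0, "z": 0.13, "ax": 0, "ay": 0, "az": 0, "grip": 0.3}
    - {"x": 0, "y": 0, "z": 0.15, "ax": 0, "ay": 0, "az": 0, "grip": 0.3}
    - {"x": 0, "y": 0, "z": 0.158, "ax": 0, "ay": 0, "az": 0, "grip": 0.3}
    - {"x": 0, "y": 0, "z": 0.162, "ax": 0, "ay": 0, "az": 0, "grip": 0.3}
    - {"x": 0, "y": 0, "z": 0.162, "ax": 0, "ay": 0, "az": 0, "grip": 0.3}

```text
t: 24.35
tool_pos: [336.8, 324.0, 39.2]
orientation: [3.141, -0.001, 1.568]
ft_force: [0.6, -0.7, -0.3]
finger_gap: 53.5
gripper_force: 64.8
```

Call:
drive_tool:
  commands:
    - {"x": 0, "y": 0, "z": 0.005, "ax": 0, "ay": 0, "az": 0, "grip": 0.3}
    - {"x": 0, "y": 0, "z": 0.008, "ax": 0, "ay": 0, "az": 0, "grip": 0.3}
    - {"x": 0, "y": 0, "z": 0.008, "ax": 0, "ay": 0, "az": 0, "grip": 0.3}

```text
t: 24.65
tool_pos: [336.8, 324.1, 39.0]
orientation: [3.14, -0.001, 1.568]
ft_force: [-4.5, -5.6, 16.8]
finger_gap: 53.4
gripper_force: 66.7
```

Call:
drive_tool:
  commands:
    - {"x": 0, "y": 0, "z": 0, "ax": 0, "ay": 0, "az": 0, "grip": 0.8}
    - {"x": 0, "y": 0, "z": 0, "ax": 0, "ay": 0, "az": 0, "grip": 1}
    - {"x": 0, "y": 0, "z": 0, "ax": 0, "ay": 0, "az": 0, "grip": 1}
    - {"x": 0, "y": 0, "z": -0.2, "ax": 0, "ay": 0, "az": 0, "grip": 1}
    - {"x": 0, "y": 0, "z": -1, "ax": 0, "ay": 0, "az": 0, "grip": 1}
    - {"x": 0, "y": 0, "z": -1, "ax": 0, "ay": 0, "az": 0, "grip": 1}
    - {"x": 0, "y": 0, "z": -1, "ax": 0, "ay": 0, "az": 0, "grip": 1}
    - {"x": 0, "y": 0, "z": -1, "ax": 0, "ay": 0, "az": 0, "grip": 1}
    - {"x": 0, "y": 0, "z": -1, "ax": 0, "ay": 0, "az": 0, "grip": 1}

```text
t: 25.55
tool_pos: [337.6, 324.7, 293.3]
orientation: [3.135, -0.007, 1.568]
ft_force: [-0.8, 0.8, -0.5]
finger_gap: 85.4
gripper_force: 0.0
```

Call:
drive_tool:
  commands:
    - {"x": -0.8, "y": 0.16, "z": -0.1, "ax": 0, "ay": 0, "az": 0, "grip": 1}
    - {"x": -0.8, "y": 0.16, "z": -0.1, "ax": 0, "ay": 0, "az": 0, "grip": 1}
    - {"x": -0.8, "y": 0.16, "z": -0.1, "ax": 0, "ay": 0, "az": 0, "grip": 1}
    - {"x": -0.8, "y": 0.16, "z": -0.1, "ax": 0, "ay": 0, "az": 0, "grip": 1}
    - {"x": -0.8, "y": 0.16, "z": -0.1, "ax": 0, "ay": 0, "az": 0, "grip": 1}

```text
t: 26.05
tool_pos: [376.5, 119.6, 312.3]
orientation: [3.14, 0.001, 1.563]
ft_force: [-0.0, 0.0, -0.3]
finger_gap: 85.4
gripper_force: 0.0
```

Call:
drive_tool:
  commands:
    - {"x": -0.8, "y": 0.16, "z": 0, "ax": 0, "ay": 0, "az": 0, "grip": 1}
    - {"x": -0.8, "y": 0.16, "z": 0, "ax": 0, "ay": 0, "az": 0, "grip": 1}
    - {"x": -0.8, "y": 0.16, "z": 0, "ax": 0, "ay": 0, "az": 0, "grip": 1}
    - {"x": -0.8, "y": 0.16, "z": 0, "ax": 0, "ay": 0, "az": 0, "grip": 1}
    - {"x": -0.8, "y": 0.16, "z": 0, "ax": 0, "ay": 0, "az": 0, "grip": 1}

```text
t: 26.55
tool_pos: [415.9, -80.6, 310.5]
orientation: [-3.14, 0.001, 1.563]
ft_force: [0.2, 0.2, -0.2]
finger_gap: 85.4
gripper_force: 0.0
```

Call:
drive_tool:
  commands:
    - {"x": -0.768, "y": 0.166, "z": 0, "ax": 0, "ay": 0, "az": 0, "grip": 1}
    - {"x": -0.768, "y": 0.166, "z": 0, "ax": 0, "ay": 0, "az": 0, "grip": 1}
    - {"x": -0.768, "y": 0.166, "z": 0, "ax": 0, "ay": 0, "az": 0, "grip": 1}
    - {"x": -0.768, "y": 0.166, "z": 0, "ax": 0, "ay": 0, "az": 0, "grip": 1}
    - {"x": -0.768, "y": 0.166, "z": 0, "ax": 0, "ay": 0, "az": 0, "grip": 1}
    - {"x": -0.768, "y": 0.166, "z": 0, "ax": 0, "ay": 0, "az": 0, "grip": 1}

```text
t: 27.15
tool_pos: [456.7, -268.6, 310.4]
orientation: [-3.14, -0.001, 1.567]
ft_force: [-0.2, 0.9, -0.1]
finger_gap: 85.8
gripper_force: 0.0
```

```bash
python3 - <<'E'
from h import *
s=st();print(s['joints'].round(3),s['tool_pos'].round(1),s['orientation'].round(3),s['ft_force'].round(1))
im,d=save('w6.png','wrist');P=wcloud(d)
near=np.hypot(P[...,0]-457,P[...,1]+268)<40
wrect('boss',P,near&(P[...,2]>169)&(P[...,2]<176))
near=np.hypot(P[...,0]-457,P[...,1]+268)<76
wrect('rim',P,near&(P[...,2]>172)&(P[...,2]<180))
im,d=save('top6.png','top')
print([(n,round(r["conf"],2),world('top',r["point"]).round().tolist()) for n in("nut","disc","spatula") for r in manip.search_frame('top',n)[:5]])
E
```

```text
[-0.532  0.078  0.301  1.796  0.     1.043] [ 456.7 -268.6  310.4] [-3.140e+00 -1.000e-03  1.567e+00] [-0.2  0.9 -0.1]
boss 501 c [ 459.  -264.1] size [33.7 40.3] ang 84.5 z 172.6
rim 2569 c [ 458.8 -267.8] size [139.4 139.5] ang 39.0 z 176.5
[('nut', 0.65, [317.0, 207.0, 38.0]), ('disc', 0.97, [335.0, 310.0, 6.0]), ('disc', 0.73, [496.0, -68.0, 5.0]), ('disc', 0.72, [342.0, -24.0, 4.0]), ('spatula', 0.74, [537.0, 77.0, 10.0])]
```

View pics/top6.png

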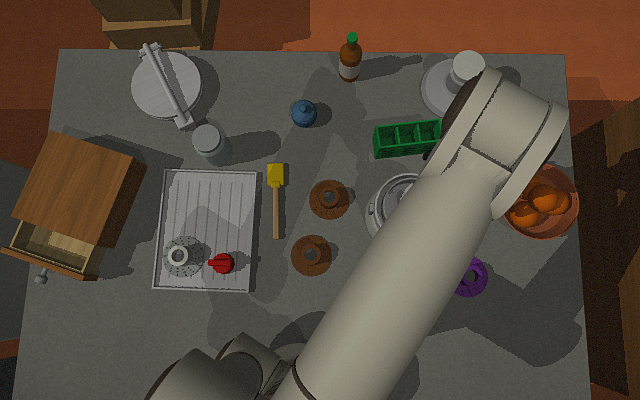

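The nut is at (221,263) and the disc at (178,256), both on the tray. Next I'll grip the basket's boss.

Call:
drive_tool:
  commands:
    - {"x": 0.003, "y": 0.007, "z": 0.2, "ax": 0, "ay": 0, "az": 0, "grip": 0.75}
    - {"x": 0.003, "y": 0.007, "z": 0.4, "ax": 0, "ay": 0, "az": 0, "grip": 0.75}
    - {"x": 0.003, "y": 0.007, "z": 0.53, "ax": 0, "ay": 0, "az": 0, "grip": 0.75}
    - {"x": 0.003, "y": 0.007, "z": 0.61, "ax": 0, "ay": 0, "az": 0, "grip": 0.75}
    - {"x": 0.003, "y": 0.007, "z": 0.61, "ax": 0, "ay": 0, "az": 0, "grip": 0.6}
    - {"x": 0.003, "y": 0.007, "z": 0.61, "ax": 0, "ay": 0, "az": 0, "grip": 0.2}
    - {"x": 0.003, "y": 0.007, "z": 0.61, "ax": 0, "ay": 0, "az": 0, "grip": 0.2}
    - {"x": 0.003, "y": 0.007, "z": 0.61, "ax": 0, "ay": 0, "az": 0, "grip": 0.2}
    - {"x": 0.003, "y": 0.007, "z": 0.61, "ax": 0, "ay": 0, "az": 0, "grip": 0.2}

```text
t: 28.3
tool_pos: [458.5, -268.0, 159.9]
orientation: [3.141, 0.001, 1.568]
ft_force: [-0.3, 0.5, -1.9]
finger_gap: 40.7
gripper_force: 60.7
```

Call:
drive_tool:
  commands:
    - {"x": 0, "y": 0, "z": -0.02, "ax": 0, "ay": 0, "az": 0, "grip": 0.2}
    - {"x": 0, "y": 0, "z": -0.04, "ax": 0, "ay": 0, "az": 0, "grip": 0.2}
    - {"x": 0, "y": 0, "z": -0.08, "ax": 0, "ay": 0, "az": 0, "grip": 0.2}
    - {"x": 0, "y": 0, "z": -0.12, "ax": 0, "ay": 0, "az": 0, "grip": 0.2}
    - {"x": 0, "y": 0, "z": -0.16, "ax": 0, "ay": 0, "az": 0, "grip": 0.2}

```text
t: 28.8
tool_pos: [458.3, -268.0, 200.3]
orientation: [3.141, 0.0, 1.568]
ft_force: [0.0, -0.8, -3.4]
finger_gap: 40.9
gripper_force: 60.8
```

Call:
drive_tool:
  commands:
    - {"x": 0, "y": 0, "z": -0.15, "ax": 0, "ay": 0, "az": 0, "grip": 0.2}
    - {"x": 0, "y": 0, "z": -0.3, "ax": 0, "ay": 0, "az": 0, "grip": 0.2}
    - {"x": 0, "y": 0, "z": -0.45, "ax": 0, "ay": 0, "az": 0, "grip": 0.2}
    - {"x": 0, "y": 0, "z": -0.5, "ax": 0, "ay": 0, "az": 0, "grip": 0.2}
    - {"x": 0, "y": 0, "z": -0.5, "ax": 0, "ay": 0, "az": 0, "grip": 0.2}

```text
t: 29.3
tool_pos: [458.6, -268.2, 326.9]
orientation: [3.138, 0.002, 1.568]
ft_force: [0.6, -0.6, -2.8]
finger_gap: 40.9
gripper_force: 61.5
```

Call:
drive_tool:
  commands:
    - {"x": 0.16, "y": 0, "z": 0, "ax": 0, "ay": 0, "az": 0, "grip": 0.2}
    - {"x": 0.32, "y": 0, "z": 0, "ax": 0, "ay": 0, "az": 0, "grip": 0.2}
    - {"x": 0.48, "y": 0, "z": 0, "ax": 0, "ay": 0, "az": 0, "grip": 0.2}
    - {"x": 0.64, "y": 0, "z": 0, "ax": 0, "ay": 0, "az": 0, "grip": 0.2}
    - {"x": 0.8, "y": 0, "z": 0, "ax": 0, "ay": 0, "az": 0, "grip": 0.2}
    - {"x": 0.96, "y": 0, "z": 0, "ax": 0, "ay": 0, "az": 0, "grip": 0.2}
    - {"x": 0.96, "y": 0, "z": 0, "ax": 0, "ay": 0, "az": 0, "grip": 0.2}

```text
t: 30.0
tool_pos: [458.3, -24.3, 323.2]
orientation: [-3.141, -0.001, 1.572]
ft_force: [0.0, -0.3, -2.0]
finger_gap: 41.0
gripper_force: 61.5
```

Call:
drive_tool:
  commands:
    - {"x": 0.16, "y": 0, "z": 0, "ax": 0, "ay": 0, "az": 0, "grip": 0.2}
    - {"x": 0.32, "y": 0, "z": 0, "ax": 0, "ay": 0, "az": 0, "grip": 0.2}
    - {"x": 0.48, "y": 0, "z": 0, "ax": 0, "ay": 0, "az": 0, "grip": 0.2}
    - {"x": 0.64, "y": 0, "z": 0, "ax": 0, "ay": 0, "az": 0, "grip": 0.2}
    - {"x": 0.8, "y": 0.06, "z": 0, "ax": 0, "ay": 0, "az": 0, "grip": 0.2}
    - {"x": 0.96, "y": 0.127, "z": 0, "ax": 0, "ay": 0, "az": 0, "grip": 0.2}
    - {"x": 0.96, "y": 0.127, "z": 0, "ax": 0, "ay": 0, "az": 0, "grip": 0.2}

```text
t: 30.7
tool_pos: [492.3, 215.4, 320.9]
orientation: [-3.138, 0.001, 1.571]
ft_force: [-0.3, -0.6, -3.3]
finger_gap: 40.7
gripper_force: 61.8
```

Call:
drive_tool:
  commands:
    - {"x": 0.1, "y": 0, "z": 0, "ax": 0, "ay": 0, "az": 0, "grip": 0.2}
    - {"x": 0.2, "y": 0, "z": 0, "ax": 0, "ay": 0, "az": 0, "grip": 0.2}
    - {"x": 0.2, "y": 0, "z": 0, "ax": 0, "ay": 0, "az": 0, "grip": 0.2}
    - {"x": 0.2, "y": 0, "z": 0.16, "ax": 0, "ay": 0, "az": 0, "grip": 0.2}
    - {"x": 0.2, "y": 0, "z": 0.32, "ax": 0, "ay": 0, "az": 0, "grip": 0.2}
    - {"x": 0.2, "y": 0, "z": 0.48, "ax": 0, "ay": 0, "az": 0, "grip": 0.2}
    - {"x": 0.2, "y": 0, "z": 0.64, "ax": 0, "ay": 0, "az": 0, "grip": 0.2}
    - {"x": 0.2, "y": 0, "z": 0.8, "ax": 0, "ay": 0, "az": 0, "grip": 0.2}
    - {"x": 0.2, "y": 0, "z": 0.95, "ax": 0, "ay": 0, "az": 0, "grip": 0.2}
    - {"x": 0.2, "y": 0, "z": 0.95, "ax": 0, "ay": 0, "az": 0, "grip": 0.2}
    - {"x": 0.2, "y": 0, "z": 0.95, "ax": 0, "ay": 0, "az": 0, "grip": 0.2}

```text
t: 31.8
tool_pos: [491.1, 261.1, 87.0]
orientation: [-3.141, 0.001, 1.567]
ft_force: [0.2, -0.4, -2.0]
finger_gap: 40.4
gripper_force: 62.0
```

Lowering 50 mm.

Call:
drive_tool:
  commands:
    - {"x": 0, "y": 0, "z": 0.1, "ax": 0, "ay": 0, "az": 0, "grip": 0.2}
    - {"x": 0, "y": 0, "z": 0.16, "ax": 0, "ay": 0, "az": 0, "grip": 0.2}
    - {"x": 0, "y": 0, "z": 0.19, "ax": 0, "ay": 0, "az": 0, "grip": 0.2}
    - {"x": 0, "y": 0, "z": 0.197, "ax": 0, "ay": 0, "az": 0, "grip": 0.2}
    - {"x": 0, "y": 0, "z": 0.202, "ax": 0, "ay": 0, "az": 0, "grip": 0.2}
    - {"x": 0, "y": 0, "z": 0.202, "ax": 0, "ay": 0, "az": 0, "grip": 0.2}

```text
t: 32.4
tool_pos: [491.7, 262.2, 36.9]
orientation: [3.141, -0.0, 1.568]
ft_force: [-0.3, -0.0, -2.0]
finger_gap: 40.7
gripper_force: 62.0
```

Call:
drive_tool:
  commands:
    - {"x": 0, "y": 0, "z": 0.004, "ax": 0, "ay": 0, "az": 0, "grip": 0.2}
    - {"x": 0, "y": 0, "z": 0.008, "ax": 0, "ay": 0, "az": 0, "grip": 0.2}
    - {"x": 0, "y": 0, "z": 0.008, "ax": 0, "ay": 0, "az": 0, "grip": 0.2}

```text
t: 32.7
tool_pos: [491.8, 262.3, 36.7]
orientation: [3.14, -0.001, 1.568]
ft_force: [-5.5, -3.7, 15.1]
finger_gap: 41.0
gripper_force: 63.6
```

Call:
drive_tool:
  commands:
    - {"x": 0, "y": 0, "z": 0, "ax": 0, "ay": 0, "az": 0, "grip": 0.75}
    - {"x": 0, "y": 0, "z": 0, "ax": 0, "ay": 0, "az": 0, "grip": 0.75}
    - {"x": 0, "y": 0, "z": 0, "ax": 0, "ay": 0, "az": 0, "grip": 0.75}
    - {"x": 0, "y": 0, "z": -0.2, "ax": 0, "ay": 0, "az": 0, "grip": 0.75}
    - {"x": 0, "y": 0, "z": -0.4, "ax": 0, "ay": 0, "az": 0, "grip": 0.75}
    - {"x": 0, "y": 0, "z": -0.9, "ax": 0, "ay": 0, "az": 0, "grip": 0.75}
    - {"x": 0, "y": 0, "z": -0.9, "ax": 0, "ay": 0, "az": 0, "grip": 0.75}
    - {"x": 0, "y": 0, "z": -0.9, "ax": 0, "ay": 0, "az": 0, "grip": 0.75}
    - {"x": 0, "y": 0, "z": -0.9, "ax": 0, "ay": 0, "az": 0, "grip": 0.75}

```text
t: 33.6
tool_pos: [492.4, 262.6, 263.5]
orientation: [3.136, -0.003, 1.568]
ft_force: [0.3, -0.4, -0.5]
finger_gap: 64.1
gripper_force: 0.0
```

Call:
drive_tool:
  commands:
    - {"x": -0.4, "y": 0, "z": 0, "ax": 0, "ay": 0, "az": -1, "grip": 0.75}
    - {"x": -0.4, "y": 0, "z": 0, "ax": 0, "ay": 0, "az": -1, "grip": 0.75}
    - {"x": -0.4, "y": 0, "z": 0, "ax": 0, "ay": 0, "az": -1, "grip": 0.75}
    - {"x": -0.4, "y": 0, "z": 0, "ax": 0, "ay": 0, "az": -1, "grip": 0.75}
    - {"x": -0.4, "y": 0, "z": 0, "ax": 0, "ay": 0, "az": -1, "grip": 0.75}
    - {"x": -0.4, "y": 0, "z": 0, "ax": 0, "ay": 0, "az": -1, "grip": 0.75}
    - {"x": -0.4, "y": 0, "z": 0, "ax": 0, "ay": 0, "az": -1, "grip": 0.75}
    - {"x": -0.4, "y": 0, "z": 0, "ax": 0, "ay": 0, "az": -1, "grip": 0.75}
    - {"x": -0.4, "y": 0, "z": 0, "ax": 0, "ay": 0, "az": -1, "grip": 0.75}
    - {"x": -0.4, "y": 0, "z": 0, "ax": 0, "ay": 0, "az": -1, "grip": 0.75}
    - {"x": -0.4, "y": 0, "z": 0, "ax": 0, "ay": 0, "az": -1, "grip": 0.75}
    - {"x": -0.4, "y": 0, "z": 0, "ax": 0, "ay": 0, "az": -1, "grip": 0.75}

```text
t: 34.8
tool_pos: [490.9, 162.0, 257.9]
orientation: [-3.141, -0.001, 3.14]
ft_force: [0.6, 0.0, 0.7]
finger_gap: 64.0
gripper_force: 0.0
```

```bash
python3 - <<'E'
from h import *
s=st();print(s['joints'].round(3),s['tool_pos'].round(1),s['orientation'].round(3),s['ft_force'].round(1))
im,d=save('w7.png','wrist');P=wcloud(d);h,s,v=cv2.split(cv2.cvtColor(im,cv2.COLOR_RGB2HSV))
box=(P[...,0]>350)&(P[...,0]<650)&(P[...,1]>0)&(P[...,1]<160)
wrect('head',P,box&(h>20)&(h<35)&(s>180)&(P[...,2]>6)&(P[...,2]<25))
wrect('handle',P,box&(h>5)&(h<22)&(s>60)&(P[...,2]>12)&(P[...,2]<25))
print([(n,round(r["conf"],2),world('wrist',r["point"]).round().tolist()) for n in("spatula","basket","drainer","spoon","brush") for r in manip.search_frame('wrist',n)[:3]])
E
```

```text
[ 0.319  0.015  0.132  1.689 -0.     0.32 ] [490.9 162.  257.9] [-3.141e+00 -1.000e-03  3.140e+00] [0.6 0.  0.7]
head 767 c [600.  51.] size [44.9 57. ] ang 89.0 z 15.5
handle 1528 c [459.1  43.7] size [229.4  46.8] ang 11.3 z 17.8
[('spatula', 0.77, [545.0, 55.0, 16.0]), ('basket', 0.87, [493.0, 261.0, 12.0]), ('drainer', 0.83, [648.0, -244.0, 77.0])]
```

View pics/w7.png

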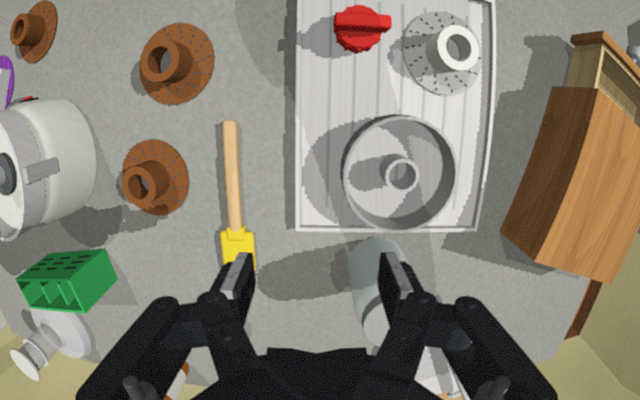

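The picture shows nut, disc and basket lying on the tray. The spatula has been knocked aside: its handle now runs from (230,122) to (236,228).

```bash
python3 - <<'E'
from h import *
im,d=manip.camera('wrist');P=wcloud(d);h,s,v=cv2.split(cv2.cvtColor(im,cv2.COLOR_RGB2HSV))
m=(h>5)&(h<22)&(s>60)&(P[...,2]>12)&(P[...,2]<25)
b=np.zeros_like(m);b[112:232,212:252]=1
wrect('handle',P,m&b);q=P[m&b];k=np.polyfit(q[:,0],q[:,1],1);print(k,q[:,0].min(),q[:,0].max(),[np.polyval(k,x) for x in(420,500,530)])
c=manip.get_calibration('wrist');R=np.array(c['R']);t=np.array(c['t']);o=-R.T@t
for u,vv in((223,122),(238,122),(228,228),(244,228)):
    x,y=u-c['cx'],vv-c['cy'];r=np.hypot(x,y);a=r/c['fx']
    w=R.T@np.array([np.sin(a)*x/r,np.sin(a)*y/r,np.cos(a)]);print((o+w*(18-o[2])/w[2]).round(1))
E
```

```text
handle 1488 c [501.8  52.5] size [ 18.9 144.2] ang 89.1 z 17.7
[-1.67937797e-02  6.19391782e+01] 429.6130047571408 573.8235032076058 [np.float64(54.88579070449081), np.float64(53.54228833248372), np.float64(53.03847494298107)]
[431.7  47.1  18. ]
[432.7  66.4  18. ]
[572.3  42.3  18. ]
[572.   64.8  18. ]
```

Call:
drive_tool:
  commands:
    - {"x": -0.292, "y": -0.438, "z": 0.2, "ax": 0, "ay": 0, "az": 0, "grip": 0.6}
    - {"x": -0.292, "y": -0.438, "z": 0.4, "ax": 0, "ay": 0, "az": 0, "grip": 0.6}
    - {"x": -0.292, "y": -0.438, "z": 0.4, "ax": 0, "ay": 0, "az": 0, "grip": 0.6}
    - {"x": -0.292, "y": -0.438, "z": 0.6, "ax": 0, "ay": 0, "az": 0, "grip": 0.6}
    - {"x": -0.292, "y": -0.438, "z": 0.8, "ax": 0, "ay": 0, "az": 0, "grip": 0.6}
    - {"x": -0.292, "y": -0.438, "z": 0.8, "ax": 0, "ay": 0, "az": 0, "grip": 0.6}

```text
t: 35.75
tool_pos: [560.9, 51.5, 53.5]
orientation: [-3.141, -0.008, 3.137]
ft_force: [0.1, 0.1, 0.8]
finger_gap: 51.2
gripper_force: 0.0
```

```bash
python3 - <<'E'
from h import *
s=st();print(s['tool_pos'].round(1),s['orientation'].round(3))
im,d=save('w8.png','wrist');P=wcloud(d);h,s,v=cv2.split(cv2.cvtColor(im,cv2.COLOR_RGB2HSV))
m=(h>5)&(h<22)&(s>60)&(P[...,2]>14)&(P[...,2]<22)&(abs(P[...,1]-53)<25)&(P[...,0]>380)&(P[...,0]<580)
q=P[m];k=np.polyfit(q[:,0],q[:,1],1);print(len(q),k,q[:,0].min(),q[:,0].max(),np.polyval(k,564))
E
```

```text
[560.9  51.5  53.5] [-3.141 -0.008  3.137]
7650 [-1.72629293e-02  6.10121730e+01] 430.09127751273417 575.199579876378 51.275880845920156
```

View pics/w8.png

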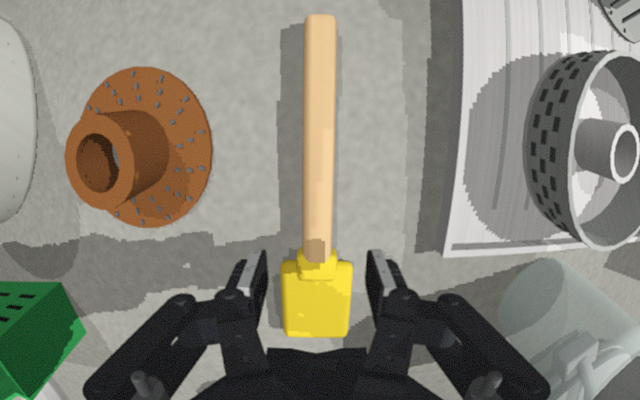

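The wrist picture shows the spatula centred between the open fingers, its handle ending at about (317,255). I'll lower and grip.

Call:
drive_tool:
  commands:
    - {"x": 0, "y": 0, "z": 0.1, "ax": 0, "ay": 0, "az": 0.01, "grip": 0.6}
    - {"x": 0, "y": 0, "z": 0.152, "ax": 0, "ay": 0, "az": 0.01, "grip": 0.6}
    - {"x": 0, "y": 0, "z": 0.152, "ax": 0, "ay": 0, "az": 0.01, "grip": 0.4}
    - {"x": 0, "y": 0, "z": 0.152, "ax": 0, "ay": 0, "az": 0.01, "grip": 0.27}
    - {"x": 0, "y": 0, "z": 0.152, "ax": 0, "ay": 0, "az": 0.01, "grip": 0}
    - {"x": 0, "y": 0, "z": 0.152, "ax": 0, "ay": 0, "az": 0.01, "grip": 0}
    - {"x": 0, "y": 0, "z": 0.152, "ax": 0, "ay": 0, "az": 0.01, "grip": 0}
    - {"x": 0, "y": 0, "z": 0.152, "ax": 0, "ay": 0, "az": 0.01, "grip": 0}

```text
t: 36.6
tool_pos: [564.8, 52.6, 23.2]
orientation: [3.141, 0.003, 3.123]
ft_force: [-1.3, 0.2, 6.2]
finger_gap: 15.7
gripper_force: 59.3
```

Call:
drive_tool:
  commands:
    - {"x": 0, "y": 0, "z": -0.15, "ax": 0, "ay": 0, "az": 0, "grip": 0}
    - {"x": 0, "y": 0, "z": -0.3, "ax": 0, "ay": 0, "az": 0, "grip": 0}
    - {"x": 0, "y": 0, "z": -0.45, "ax": 0, "ay": 0, "az": 0, "grip": 0}
    - {"x": 0.2, "y": 0, "z": -0.6, "ax": 0, "ay": 0, "az": 0, "grip": 0}
    - {"x": 0.4, "y": 0, "z": -0.8, "ax": 0, "ay": 0, "az": 0, "grip": 0}
    - {"x": 0.5, "y": 0, "z": -1, "ax": 0, "ay": 0, "az": 0, "grip": 0}
    - {"x": 0.5, "y": 0, "z": -1, "ax": 0, "ay": 0, "az": 0, "grip": 0}
    - {"x": 0.5, "y": 0, "z": -1, "ax": 0, "ay": 0, "az": 0, "grip": 0}

```text
t: 37.4
tool_pos: [438.0, 54.8, 277.2]
orientation: [3.14, 0.009, 3.124]
ft_force: [1.4, 0.3, -0.6]
finger_gap: 15.6
gripper_force: 58.9
```

Call:
drive_tool:
  commands:
    - {"x": 0, "y": 0, "z": -0.1, "ax": 0, "ay": -1, "az": 0, "grip": 0}
    - {"x": 0, "y": 0, "z": -0.1, "ax": 0, "ay": -1, "az": 0, "grip": 0}
    - {"x": 0, "y": 0, "z": -0.1, "ax": 0, "ay": -1, "az": 0, "grip": 0}
    - {"x": 0, "y": 0, "z": -0.1, "ax": 0, "ay": -1, "az": 0, "grip": 0}
    - {"x": 0, "y": 0, "z": -0.1, "ax": 0, "ay": -1, "az": 0, "grip": 0}
    - {"x": 0, "y": 0, "z": -0.1, "ax": 0, "ay": -1, "az": 0, "grip": 0}
    - {"x": 0, "y": 0, "z": -0.1, "ax": 0, "ay": -1, "az": 0, "grip": 0}
    - {"x": 0, "y": 0, "z": -0.1, "ax": 0, "ay": -1, "az": 0, "grip": 0}
    - {"x": 0, "y": 0, "z": -0.1, "ax": 0, "ay": -1, "az": 0, "grip": 0}
    - {"x": 0, "y": 0, "z": -0.1, "ax": 0, "ay": -1, "az": 0, "grip": 0}
    - {"x": 0, "y": 0, "z": -0.1, "ax": 0, "ay": -1, "az": 0, "grip": 0}
    - {"x": 0, "y": 0, "z": -0.1, "ax": 0, "ay": -1, "az": 0, "grip": 0}

```text
t: 38.6
tool_pos: [578.4, 125.3, 289.6]
orientation: [-3.057, 1.447, -3.128]
ft_force: [1.6, 0.8, -0.5]
finger_gap: 15.6
gripper_force: 59.0
```

```bash
python3 - <<'E'
from h import *
s=st();print(s['joints'].round(3),s['tool_pos'].round(1),s['ft_force'].round(1));print(rot().round(2))
save('s9.png','scene')
E
```

```text
[ 0.441 -0.846 -1.099 -0.112 -0.509  0.059] [578.4 125.3 289.6] [ 1.6  0.8 -0.5]
[[-0.12  0.07  0.99]
 [-0.    1.   -0.07]
 [-0.99 -0.01 -0.12]]
```

View pics/s9.png

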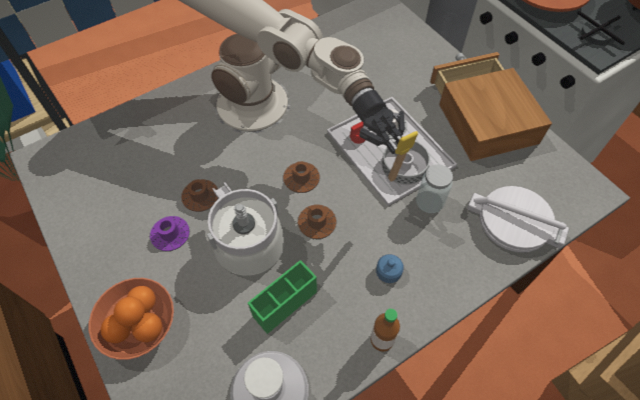

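The scene picture shows the spatula held nearly upright, head up, at (404,155). Next I'll work out the move to the drainer.

```bash
cat > go.py <<'E'
from h import *
import sys
x,y,z,hd,fx=map(float,sys.argv[1:]);hd=np.radians(hd)
zt=np.array([np.cos(hd),np.sin(hd),0]);xt=np.array([0,0,-1.]);yt=np.cross(zt,xt)
T=np.stack([xt,yt,zt],1);R=rot();p=np.array([x,y,z])
print(st()['tool_pos'].round(1),"shift",(R.T@(p-st()['tool_pos'])/250).round(3),"turn",(Ro.from_matrix(R.T@T).as_rotvec()/(np.pi/2)).round(3))
E
python3 go.py 600 -20 300 -30 0; python3 go.py 649 -209.5 280 -60 0
```

```text
[577.3 124.2 280.8] shift [-0.085 -0.57   0.122] turn [ 0.288 -0.075  0.026]
[577.3 124.2 280.8] shift [-0.026 -1.311  0.38 ] turn [ 0.621 -0.068  0.046]
```

Call:
drive_tool:
  commands:
    - {"x": -0.085, "y": -0.57, "z": 0.122, "ax": 0.288, "ay": -0.075, "az": 0.026, "grip": 0}
    - {"x": -0.085, "y": -0.57, "z": 0.122, "ax": 0.288, "ay": -0.075, "az": 0.026, "grip": 0}
    - {"x": -0.085, "y": -0.57, "z": 0.122, "ax": 0.288, "ay": -0.075, "az": 0.026, "grip": 0}
    - {"x": -0.085, "y": -0.57, "z": 0.122, "ax": 0.288, "ay": -0.075, "az": 0.026, "grip": 0}
    - {"x": -0.085, "y": -0.57, "z": 0.122, "ax": 0.288, "ay": -0.075, "az": 0.026, "grip": 0}
    - {"x": -0.085, "y": -0.57, "z": 0.122, "ax": 0.288, "ay": -0.075, "az": 0.026, "grip": 0}
    - {"x": -0.085, "y": -0.57, "z": 0.122, "ax": 0.288, "ay": -0.075, "az": 0.026, "grip": 0}

```text
t: 39.35
tool_pos: [601.1, -19.1, 309.3]
orientation: [2.919, 1.566, 2.394]
ft_force: [0.8, 0.6, -1.1]
finger_gap: 15.9
gripper_force: 59.0
```

```bash
python3 go.py 649 -209.5 280 -60 0; python3 -c "
from h import *
print(st()['joints'].round(2));print(rot().round(2))"
```

```text
[601.1 -19.1 309.3] shift [ 0.114 -0.563  0.548] turn [ 0.333 -0.003  0.   ]
[ 0.31 -0.63 -1.07 -0.43 -0.84  0.01]
[[-0.    0.5   0.87]
 [ 0.    0.87 -0.5 ]
 [-1.    0.   -0.  ]]
```

Call:
drive_tool:
  commands:
    - {"x": 0.1, "y": -0.563, "z": 0.548, "ax": 0.333, "ay": 0, "az": 0, "grip": 0}
    - {"x": 0.1, "y": -0.563, "z": 0.548, "ax": 0.333, "ay": 0, "az": 0, "grip": 0}
    - {"x": 0.1, "y": -0.563, "z": 0.548, "ax": 0.333, "ay": 0, "az": 0, "grip": 0}
    - {"x": 0.1, "y": -0.563, "z": 0.548, "ax": 0.333, "ay": 0, "az": 0, "grip": 0}
    - {"x": 0.1, "y": -0.563, "z": 0.548, "ax": 0.333, "ay": 0, "az": 0, "grip": 0}
    - {"x": 0.1, "y": -0.563, "z": 0.548, "ax": 0.333, "ay": 0, "az": 0, "grip": 0}
    - {"x": 0.1, "y": -0.563, "z": 0.548, "ax": 0.333, "ay": 0, "az": 0, "grip": 0}

```text
t: 40.05
tool_pos: [648.6, -209.4, 283.6]
orientation: [-2.895, 1.566, 2.34]
ft_force: [-0.9, 0.2, -0.9]
finger_gap: 15.4
gripper_force: 59.1
```

```bash
python3 go.py 649 -209.5 280 -60 0; python3 - <<'E'
from h import *
print(st()['joints'].round(2))
im,d=save('s10.png','scene',(200,150,440,330),3);P=cloud('scene',d);h,s,v=cv2.split(cv2.cvtColor(im,cv2.COLOR_RGB2HSV))
b=(P[...,0]>560)&(P[...,0]<760)&(P[...,1]>-400)&(P[...,1]<-120)
m=b&(h>5)&(h<22)&(s>60)&(P[...,2]>130)&(P[...,2]<260)
q=P[m];print('handle',len(q),q.mean(0).round(1),q.min(0).round(1),q.max(0).round(1))
m=b&(h>40)&(h<85)&(s>100)&(P[...,2]>98)&(P[...,2]<112);wrect('drainer',P,m)
E
```

```text
[ 648.6 -209.4  283.6] shift [0.014 0.001 0.001] turn [-0.    -0.003  0.001]
[ 0.05 -0.15 -0.81 -0.65 -1.1   0.01]
handle 156 [ 662.  -225.6  209.9] [ 653.7 -233.1  155.8] [ 666.9 -213.   259.6]
drainer 414 c [ 664.7 -277.7] size [ 63.8 169.9] ang 7.8 z 104.0
```

View pics/s10.png

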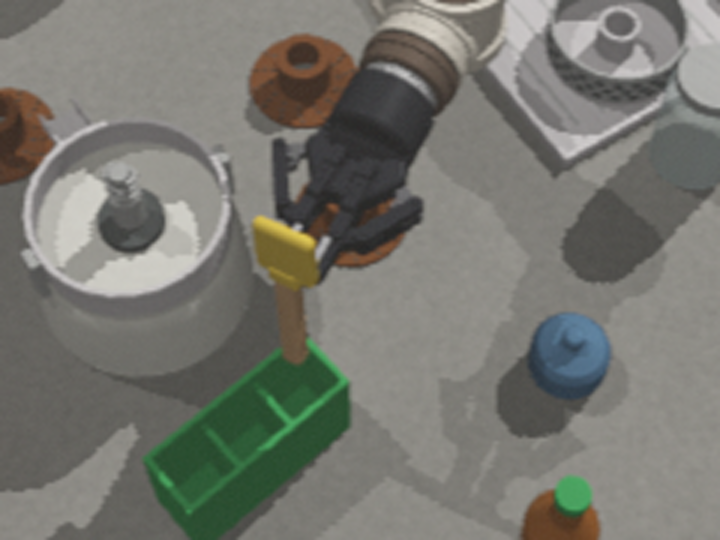

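The crop shows the spatula upright at (290,300), just above the drainer's near cell at (300,375). I'll lower it straight down.

Call:
drive_tool:
  commands:
    - {"x": 0.1, "y": 0, "z": 0.004, "ax": 0, "ay": 0, "az": 0, "grip": 0}
    - {"x": 0.2, "y": 0, "z": 0.004, "ax": 0, "ay": 0, "az": 0, "grip": 0}
    - {"x": 0.28, "y": 0, "z": 0.004, "ax": 0, "ay": 0, "az": 0, "grip": 0}
    - {"x": 0.28, "y": 0, "z": 0.004, "ax": 0, "ay": 0, "az": 0, "grip": 0}

```text
t: 40.5
tool_pos: [648.2, -209.8, 210.1]
orientation: [-2.434, 1.562, 2.801]
ft_force: [-0.8, -0.0, -0.9]
finger_gap: 15.6
gripper_force: 59.1
```

Call:
drive_tool:
  commands:
    - {"x": 0.08, "y": 0, "z": 0, "ax": 0, "ay": 0, "az": 0, "grip": 0}
    - {"x": 0.16, "y": 0, "z": 0, "ax": 0, "ay": 0, "az": 0, "grip": 0}
    - {"x": 0.22, "y": 0, "z": 0, "ax": 0, "ay": 0, "az": 0, "grip": 0}
    - {"x": 0.24, "y": 0, "z": 0, "ax": 0, "ay": 0, "az": 0, "grip": 0}
    - {"x": 0.24, "y": 0, "z": 0, "ax": 0, "ay": 0, "az": 0, "grip": 0}

```text
t: 41.0
tool_pos: [649.0, -210.2, 153.6]
orientation: [-2.857, 1.566, 2.378]
ft_force: [0.2, 0.3, -0.4]
finger_gap: 15.7
gripper_force: 59.2
```

Call:
drive_tool:
  commands:
    - {"x": 0, "y": 0, "z": 0, "ax": 0, "ay": 0, "az": 0, "grip": 0.4}
    - {"x": 0, "y": 0, "z": 0, "ax": 0, "ay": 0, "az": 0, "grip": 0.8}
    - {"x": 0, "y": 0, "z": 0, "ax": 0, "ay": 0, "az": 0, "grip": 0.8}
    - {"x": 0, "y": 0, "z": 0, "ax": 0, "ay": 0, "az": 0, "grip": 0.8}
    - {"x": 0, "y": 0, "z": -0.15, "ax": 0, "ay": 0, "az": 0, "grip": 0.8}
    - {"x": 0, "y": 0, "z": -0.3, "ax": 0, "ay": 0, "az": 0, "grip": 0.8}
    - {"x": -0.2, "y": 0, "z": -0.45, "ax": 0, "ay": 0, "az": 0, "grip": 0.8}
    - {"x": -0.5, "y": 0, "z": -0.45, "ax": 0, "ay": 0, "az": 0, "grip": 0.8}
    - {"x": -0.5, "y": 0, "z": -0.45, "ax": 0, "ay": 0, "az": 0, "grip": 0.8}
    - {"x": -0.5, "y": 0, "z": -0.45, "ax": 0, "ay": 0, "az": 0, "grip": 0.8}

```text
t: 42.0
tool_pos: [593.8, -112.8, 286.3]
orientation: [1.724, 1.561, 0.676]
ft_force: [0.6, -0.7, 0.7]
finger_gap: 68.0
gripper_force: 0.0
```

```bash
python3 - <<'E'
from h import *
print(st()['tool_pos'].round(1))
save('top11.png','top')
print([(n,round(r["conf"],2),world('top',r["point"]).round().tolist()) for n in("nut","disc","basket","spatula","spoon","brush","jar","cellar") for r in manip.search_frame('top',n)[:2]])
im,d=save('s11.png','scene')
a=cv2.imread('pics/top11.png')[50:350,130:480];b=cv2.imread('pics/s11.png')[80:380,180:480];cv2.imwrite('pics/fin.png',np.hstack([a,b]))
print([(n,round(r["conf"],2),world('scene',r["point"]).round().tolist()) for n in("spatula","spoon","brush","jar","cellar") for r in manip.search_frame('scene',n)[:2]])
E
```

```text
[ 593.8 -112.8  286.3]
[('nut', 0.74, [316.0, 222.0, 41.0]), ('disc', 0.94, [233.0, -307.0, 3.0]), ('disc', 0.83, [335.0, 314.0, 7.0]), ('basket', 0.77, [489.0, 292.0, 9.0]), ('spatula', 0.87, [660.0, -203.0, 182.0]), ('spoon', 0.53, [659.0, -206.0, 184.0]), ('spoon', 0.52, [451.0, -262.0, 113.0]), ('jar', 0.7, [615.0, 236.0, 132.0]), ('jar', 0.68, [450.0, -263.0, 115.0]), ('cellar', 0.79, [735.0, 10.0, 47.0]), ('cellar', 0.56, [613.0, 236.0, 134.0])]
[('spatula', 0.58, [678.0, -211.0, 192.0]), ('spoon', 0.15, [477.0, -276.0, 119.0]), ('cellar', 0.79, [750.0, -4.0, 53.0])]
```

View pics/fin.png

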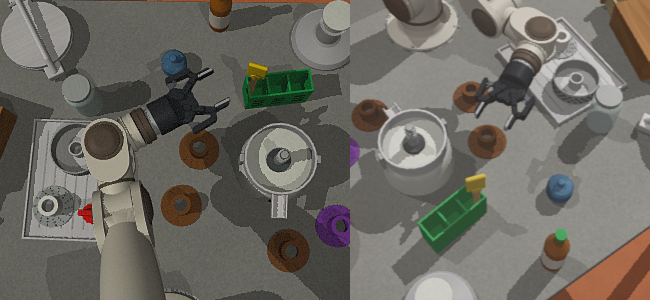

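The final picture shows the spatula upright in the drainer cell at (256,80), and nut, disc and basket apart on the tray. The arm is clear of everything, so I'm handing in.

```bash
python3 -c "
from h import *
print(manip.finish_job())"
```

```text
the job is handed in; nothing more can be done
None
```

The job is handed in; no verdict came back. In the last pictures the nut, disc and basket lay separately on the tray, the spatula (the only utensil I found) stood head up in the drainer, and the jar and salt cellar were untouched.

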